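Load a filter cartridge into its spring-loaded holder

ROBOT

A 7-joint arm with a two-finger parallel gripper is mounted at the origin on the work surface. World frame = base frame: x ahead of the robot, y to its left, z up, the work surface at z = 0. Lengths are in m, angles in rad, forces in N, time in s.
With the tool pointing down it reaches from about 0.4 to 0.875 m from the base axis. Payload 19.3 kg.
Tool frame: the origin (TCP) lies midway between the tips of the shut fingers; the grasp point (between the pads) lies 19 mm behind it; z points along the fingers, y is the direction in which the jaws open and shut (so a half turn about z gives the same grasp; the last joint's range is limited). The gripper opens to 85 mm and grips with 20 to 120 N. Pads are 22 mm wide; open, the fingers measure 114 mm over their backs; the gripper's body (76 mm by 85 mm) begins 54 mm behind the grasp point. The pads swing forward as they close: fully open they stand 13 mm farther back than shut.
Start: joints at [-1.339, 0.521, -0.036, 1.599, 0.021, 1.021, -0.113], TCP at [0.186, 0.597, 0.192] pointing down, gripper open.
Joint ranges: [-2.91, 2.91], [-0.3, 2.13], [-1.5, 1.42], [0.17, 2.43], [-1.26, 4.41], [0.16, 1.93], [-2.52, 2.52]. Speed limits (rad/s): [1.89, 1.89, 2.39, 2.39, 3.01, 3.01, 3.01].

INTERFACE

Orientations are given as a 3x3 rotation matrix whose columns are the frame's x, y, z axes.
In Python, from rig import robot, vision, models gives the robot as it stands.
- The arm moves only by the shell command python3 -m pendant 'ROWS' [OPENING] [FORCE]. ROWS is JSON, a list of rows, each an object with "travel": the shift along the tool's x, y, z as a fraction of full scale, a list of three; "angular": the turn, a rotation vector about the tool's x, y, z as a fraction of full scale, a list of three. In form: [{"travel": [dx, dy, dz], "angular": [ax, ay, az]}, ...]. A call has 1 to 10 rows; each row is the pose to reach, as a shift and turn from the pose commanded when the call began, along the tool's axes at that moment; what a row does not reach only later rows make up. Full scale, the value 1, is 0.75 m for a shift and 90 degrees for a turn. A row lasts 1/12 s, in which the tool goes at most 41.7 mm and 7.16 degrees, less where a joint would pass 70% of its speed; a pose out of reach is approached as far as the arm can. A call with a number of a shift or a turn outside -1 to 1 is refused whole. A call with a gripper value outside its range is refused whole. OPENING is the opening, from -1 (shut) to 1 (fully open), set as the call begins (- or left out, the last holds). The fingers move at their own pace and stop on an object; FORCE is the grip in N (left out, the last holds). Time passes only in rows, so rows that repeat a pose let the fingers close. It gives the time, the measured TCP pose, the force and the opening at its end, in the units of the state.
- robot.sense(): the state, without advancing time (a new reading comes with each control period).
- vision.read_camera(name): name is "side" or "top"; returns a dict with "color" (480x640x3 uint8, red, green, blue), "fx", "fy", "cx", "cy" (pixels), "extrinsics" (4x4, takes a point from camera to world coordinates). Camera axes: x right, y up, looking along -z (the intrinsics and any distortion apply to the point x, -y, -z); pixel columns grow to the right and rows downward; lengths in m; the calibration is good to about 2 mm. A picture is of the moment at which its call begins. There is no depth.
- robot.close_job(): hands the job in, once; it reports no verdict.
Trained networks look in a picture, given as the dict that the camera call returned (one of the last four; its "shot" number tells which), for a name from the list of things; names that differ only in an ending like _2 or _b are one class to them, and where a whole thing is asked for, a point or a joint stands for the part that bears it (a point fixed in the world has none). Each returns a list of dicts, best first, with "score" (0 to 1); they miss things now and then, are a little off and sometimes report something else, mostly with a low value. They report only what shows in the picture. A call takes as long as a camera call. They do not tell look-alikes from the thing itself.
- models.spot_in(picture, thing): "at" ([column, row] in pixels, amid what is visible of it).
- models.tip_of(picture, thing): "at" ([column, row] in pixels: a listed point, or the origin of a listed thing).
The state is a dict: "clock": time; "joint_pos": joint angles; "joint_velocities": joint speeds; "effort": joint torques, N m; "position": TCP position; "tool_rot": TCP orientation; "force": force on the tool from outside, world axes, zero at the start; "wrist_torque": the same for the moment, N m; "opening": finger opening in m.
Only numpy, scipy, OpenCV 4.12 (cv2) and the standard library are available. Lean on these libraries where they do the work, as an engineer would, in place of code of your own. Each camera call takes 0.05 s, during which the arm holds its last target.

TASK

Take the filter cartridge from its white rest and load it into the grey holder: put its thin nose under the hood first with the tail still raised, press the spring plunger back, and tip the tail down behind the stop so that the cartridge lies level and fully home, then let go. Feel your way and never force it: the holder cracks if the cartridge is driven hard against it (over about 35 N, all contacts added up). Leave the bottle, beaker and wrench where they are.

Things in the scene. Friction and masses are not known exactly. Their poses are not given: they have to be found in the camera images.
- cartridge: Filter cartridge, 120 mm long, 110-180 g: body 24 mm diameter x 98 mm (steel tube, grey end caps, flat tail), then a thin white nose 12 mm diameter x 22 mm. Origin on its axis, 60 mm from each end; y axis along it to the nose. Starts level on the rest, axis 50 mm high, y axis within 0.5 rad of world +y. Grasp the steel tube between the origin and 10 mm ahead of it.
- nose (a point): centre of the cartridge's nose tip (60 mm along its y axis from the origin)
- tail (a point): centre of the cartridge's flat tail end (60 mm along its y axis the other way)
- plate: Fixed aluminium foot plate of the holder, 100 x 250 x 12 mm. Origin at bench level; y axis along the holder from tail stop to spring head, within 0.3 rad of world +y; z up. The grey carriage (bay, stop, spring head) is clamped on it anywhere within 14 mm either way of its nominal place along y. That shift is NOT in the plate's or its points' poses: feel for it, or look.
- seat (a point): In the plate's frame x 0, y 0, z 50 mm: nominal origin of the seated cartridge, which lies level along the plate's y (up to 14 mm off along y with the carriage). A V support carries the body at y -59 to -49 mm; from there to the mouth nothing is higher than 18 mm. Friction can hold the tail up on the stop: press it down with about 5 N before letting go.
- stop (a point): Nominal top edge of the tail stop's inner face (plate frame x 0, y -60, z 55 mm): a wall 44 mm wide and 14 mm thick. The tail has to come down on the +y side of it. The spring then holds the tail against it.
- mouth (a point): Nominal floor centre of the spring head's mouth (plate frame x 0, y 48, z 44 mm): a tunnel open to -y, 17 mm wide, floor at z 44, hood's underside at z 64, hood's top at z 70 mm. A level cartridge above the stop is too high to enter: come in with the nose about 0.25 rad down, tip centre at z 52 mm.
- spring (a point): Nominal face of the plunger at rest (plate frame x 0, y 53, z 52 mm), 113 mm from the stop. It slides to +y by up to 10.5 mm, then a hard stop. Spring: 2 N at rest plus 0.9 N per mm. Seated it is pressed in 7 mm (8 N); the tail passes the stop only with it pressed in about 8.5 to 10.5 mm (10 to 11.4 N). It is not reported.
- rest: Fixed white plastic rest, base 60 x 110 x 14 mm, with two V supports 12 mm thick, up to about 46 mm high, centred 40 mm behind and 31 mm ahead of its origin along its y axis. Origin at bench level. The cartridge starts in it, along its y axis, origin over origin within 3 mm.
- bottle: Bystander: closed jar, 64 mm in diameter, 120 mm tall, standing; origin under its centre. Leave it.
- beaker: Bystander: open glass beaker, 68 mm in diameter, 75 mm tall, standing; origin under its centre. Leave it.
- wrench: Bystander: steel spanner, 140 mm long, lying flat. Leave it.
Not all that is in view belongs to the job. There is more than one size of the cartridge; the one meant has the size given above.

How it is judged:
On the way:
1. the nose is under the hood while the tail is still raised above the stop (y of nose in the frame of plate above 0.041 m and x of nose in the frame of plate between -0.008 and 0.008 m and z of nose in the frame of plate below 0.06 m and z of tail in the frame of plate above 0.062 m), for 0.1 s.
At the end, for the whole second after the job is handed in: Cartridge in the bay, released and at rest: centres of nose tip and tail end 50 mm above the bench within 3 mm and within 4 mm of the bay's middle line sideways; its origin within 17 mm of the seat site along the plate's y (carriage shift included) (z of nose in the frame of plate between 0.047 and 0.053 m and z of tail in the frame of plate between 0.047 and 0.053 m and y of cartridge in the frame of plate between -0.017 and 0.017 m and x of nose in the frame of plate between -0.004 and 0.004 m and x of tail in the frame of plate between -0.004 and 0.004 m and linear speed of cartridge below 0.01 m/s); the robot touches nothing.
It fails at once if the cartridge is driven against the holder with more than 35 N (all contacts added up) (contact force between cartridge and plate above 35 N).
It fails at once if the bottle, beaker or wrench is moved more than 20 mm (distance of any of bottle, beaker, wrench from where it was at the start of the episode above 0.02 m).
It also fails if it takes over 51 s, if anything falls off the work surface, if the arm or the gripper's body presses on something with over 40 N, if the wrist force passes 120 N, or if a joint passes its speed limit or range.

## Working session

There is one attempt and no reset: what is moved stays moved. The work goes in short steps, Python scripts to look and compute and a shell command to move; the robot and the scene stay as the last step left them, time stands still between calls to the robot, and variables do not carry over. Pictures are saved under pics/ and viewed, and the job is handed in when it is done.

```bash
ls; mkdir -p pics; python3 - <<'E'
from rig import robot, vision, models
import cv2, json
s=robot.sense()
for k in s: print(k,s[k])
for n in ("side","top"):
    p=vision.read_camera(n)
    print(n,p["fx"],p["fy"],p["cx"],p["cy"],p["extrinsics"],[k for k in p])
    cv2.imwrite(f"pics/{n}0.png",p["color"][:,:,::-1])
    for t in ["cartridge","nose","tail","plate","seat","stop","mouth","spring","rest","bottle","beaker","wrench"]:
        try: print(t,[( [round(float(a)) for a in d["at"]],round(d["score"],2)) for d in models.tip_of(p,t)][:4], [( [round(float(a)) for a in d["at"]],round(d["score"],2)) for d in models.spot_in(p,t)][:4])
        except Exception as e: print(t,e)
print(robot.sense()["clock"])
E
```

```text
pics
clock 0.0
joint_pos [-1.33918564  0.5220064  -0.036326    1.59996934  0.02125101  1.0211001
 -0.11282496]
joint_velocities [-7.16634069e-04 -6.17994948e-04  2.58666581e-04  6.72671172e-04
  9.32553241e-04  5.03788443e-05 -4.21573500e-04]
effort [ 8.05147283e-04 -9.27120423e+01  1.98027670e+00 -3.69937062e+01
  1.78004644e-02  8.21650727e-03 -4.35110132e-05]
position [0.18572651 0.59638921 0.19114438]
tool_rot [[-9.54796818e-01  2.97259135e-01 -2.08181590e-04]
 [ 2.97259183e-01  9.54796218e-01 -1.07732909e-03]
 [-1.21474919e-04 -1.09051428e-03 -9.99999398e-01]]
force [ 0.3497064  -0.16831545 -0.54167679]
wrist_torque [-0.06569149  0.00834531  0.04992265]
opening 0.08507403711995433
side 451.36652422979216 451.36652422979216 317.6817008481484 235.96894055088336 [[-0.96641449  0.13616415 -0.21795036  0.45946367]
 [-0.25691592 -0.49176609  0.83196173  0.58455709]
 [ 0.00610276  0.86001479  0.51023261  0.44666431]
 [ 0.          0.          0.          1.        ]] ['color', 'fx', 'fy', 'cx', 'cy', 'extrinsics', 'shot']
cartridge [([413, 221], 0.71), ([350, 235], 0.68), ([404, 195], 
[... 1388 characters left out ...]
1, 262], 0.55)]
tail [([391, 245], 0.67), ([496, 274], 0.63), ([415, 325], 0.59)] [([385, 326], 0.94), ([472, 298], 0.84), ([379, 264], 0.68)]
plate [([194, 311], 0.63)] [([190, 310], 0.83)]
seat [([189, 307], 0.93), ([220, 301], 0.74), ([424, 203], 0.57), ([311, 184], 0.51)] [([190, 307], 0.76)]
stop [] [([191, 309], 0.69)]
mouth [([164, 309], 0.55)] [([187, 308], 0.71)]
spring [([162, 315], 0.95), ([196, 311], 0.19)] [([189, 310], 0.84), ([385, 325], 0.49)]
rest [([378, 321], 0.84)] [([381, 320], 0.74)]
bottle [([311, 182], 0.79)] [([309, 176], 0.66)]
beaker [([428, 201], 0.7), ([161, 304], 0.44)] [([433, 197], 0.85), ([190, 308], 0.38)]
wrench [([181, 202], 0.71)] [([179, 208], 0.58)]
2.5
```

View images.

View pics/side0.png

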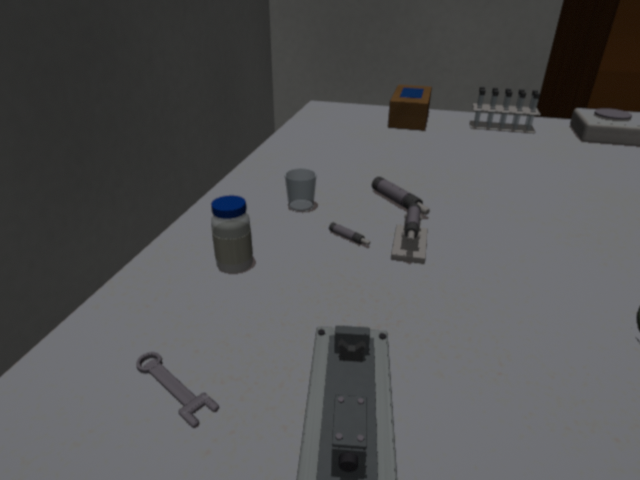

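View pics/top0.png

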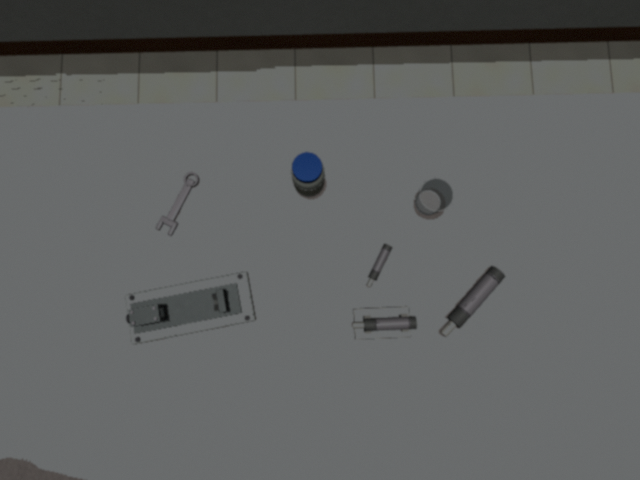

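```bash
python3 - <<'E'
import cv2
a=cv2.imread("pics/top0.png"); 
cv2.imwrite("pics/top0_rest.png",cv2.resize(a[220:360,330:530],None,fx=4,fy=4,interpolation=cv2.INTER_CUBIC))
cv2.imwrite("pics/top0_plate.png",cv2.resize(a[260:360,100:290],None,fx=4,fy=4,interpolation=cv2.INTER_CUBIC))
b=cv2.imread("pics/side0.png"); 
cv2.imwrite("pics/side0_rest.png",cv2.resize(b[165:290,300:480],None,fx=4,fy=4,interpolation=cv2.INTER_CUBIC))
cv2.imwrite("pics/side0_plate.png",cv2.resize(b[310:480,260:450],None,fx=3.5,fy=3.5,interpolation=cv2.INTER_CUBIC))
E
```

```text
(no output)
```

View pics/top0_rest.png

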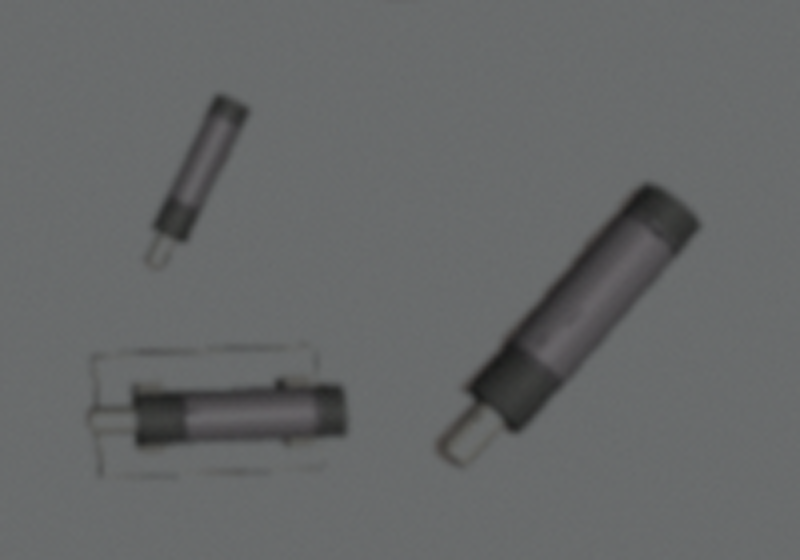

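View pics/top0_plate.png

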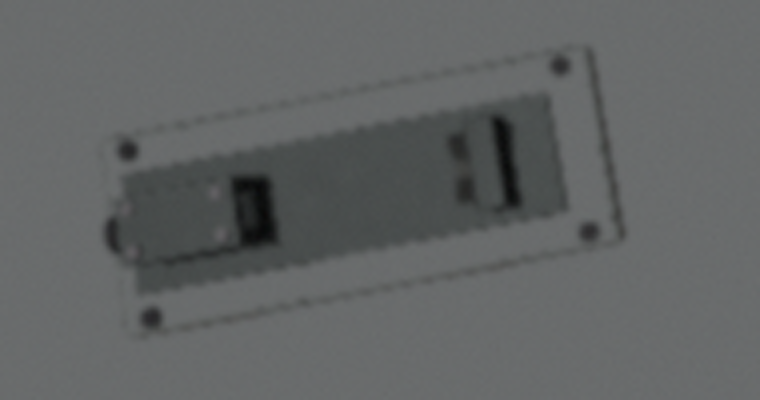

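View pics/side0_rest.png

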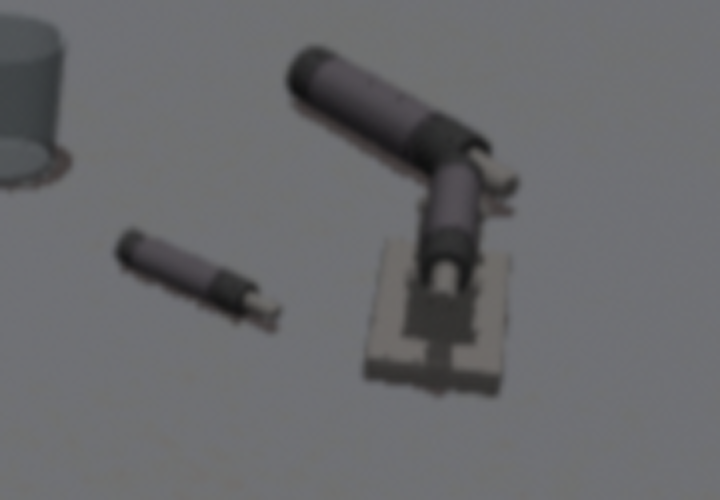

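View pics/side0_plate.png

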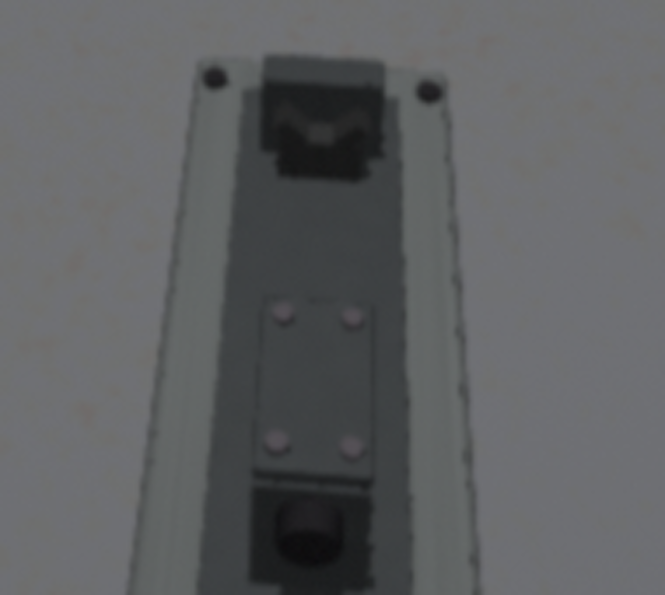

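Candidates for the cartridge in the top picture: (380,262) small, (388,324) on the white rest, (472,300) large. The one on the rest spans 352→417 px, which is about 125 mm at its depth. It fits the description and the enlarged crop confirms it. The holder is the grey carriage on the plate around (190,308).

```bash
cat > h.py <<'E'
import numpy as np
CAM={"side":(451.3665,317.6817,235.9689,np.array([[-0.96641449,0.13616415,-0.21795036,0.45946367],[-0.25691592,-0.49176609,0.83196173,0.58455709],[0.00610276,0.86001479,0.51023261,0.44666431],[0,0,0,1.]])),
"top":(461.559,319.1104,237.0388,np.array([[-0.01957894,0.99153464,-0.12835778,0.52795735],[-0.99975753,-0.02070991,-0.00748227,-0.04134762],[-0.01007721,0.12818016,0.9916997,0.94202384],[0,0,0,1.]]))}
def proj(c,P):
    f,cx,cy,E=CAM[c]; q=(np.asarray(P,float)-E[:3,3])@E[:3,:3]
    return np.array([cx+f*q[...,0]/-q[...,2], cy-f*q[...,1]/-q[...,2]]).T
def ray(c,uv,z):
    f,cx,cy,E=CAM[c]; d=E[:3,:3]@np.array([(uv[0]-cx)/f,-(uv[1]-cy)/f,-1.]); o=E[:3,3]
    return o+d*(z-o[2])/d[2]
def crop(x,y,s,ox,oy): return np.array([(x+.5)/s-.5+ox,(y+.5)/s-.5+oy])
E
python3 - <<'E'
from h import *
from scipy.optimize import least_squares
t=lambda x,y:crop(x,y,4,100,260); s=lambda x,y:crop(x,y,3.5,260,310)
W=lambda p,q:np.array([p[0]+q[0]*np.cos(p[2])-q[1]*np.sin(p[2]),p[1]+q[0]*np.sin(p[2])+q[1]*np.cos(p[2]),q[2]])
obs=[("top",t(103,137),(-.05,.125,.012)),("top",t(593,46),(-.05,-.125,.012)),("top",t(624,240),(.05,-.125,.012)),("top",t(130,338),(.05,.125,.012)),
("side",s(198,62),(.05,-.125,.012)),("side",s(447,75),(-.05,-.125,.012))]
# top image: rows grow toward robot? determine x sign by trial
for o in obs: print(o[0],o[1],ray(o[0],o[1],.012))
for sx in (1,-1):
    f=lambda p:np.concatenate([proj(o[0],W(p,(sx*o[2][0],)+o[2][1:]))-o[1] for o in obs])
    r=least_squares(f,[.4,.25,0]); print(sx,r.x,r.cost,r.fun.round(1))
    f=lambda p:np.concatenate([proj(o[0],W(p,(sx*o[2][0],)+o[2][1:]))-o[1] for o in obs[:4]])
    r=least_squares(f,[.4,.25,0]); print(sx,r.x,r.cost,r.fun.round(1))
c=lambda x,y:crop(x,y,4,330,220)
print("nose",ray("top",c(89,418),.05),"tail",ray("top",c(347,410),.055))
print("screws",np.mean([ray("top",t(*q),.013) for q in [(128,150),(560,66),(589,231),(151,317)]],0))
E
```

```text
top [125.375 293.875] [0.54137919 0.35696157 0.012     ]
top [247.875 271.125] [0.58206354 0.11059447 0.012     ]
top [255.625 319.625] [0.48540215 0.09513874 0.012     ]
top [132.125 344.125] [0.44224943 0.34013572 0.012     ]
side [316.21428571 327.35714286] [0.58237432 0.11992854 0.012     ]
side [387.35714286 331.07142857] [0.48469363 0.1010998  0.012     ]
1 [0.51306255 0.22825777 0.17771188] 5029.36387266243 [  5.6  50.5   7.1  48.2  -9.5 -49.6  -8.3 -49.6  -0.3  -3.   -0.5  -2.4]
1 [0.51416325 0.22586756 0.18442808] 5018.050770437995 [  7.   50.3   8.4  47.2  -8.5 -50.6  -7.2 -49.7]
-1 [0.5135842  0.22374419 0.17745113] 5061.6060420382055 [  0.7   0.3   0.5  -1.4   1.6  -0.6   1.1  -0.   70.7  -0.9 -70.9  -8.8]
-1 [0.51278966 0.2257126  0.16826576] 0.4317508558360168 [-0.2  0.1 -0.1 -0.5  0.5  0.5 -0.2 -0.2]
nose [ 0.47521053 -0.09362641  0.05      ] tail [ 0.47691054 -0.21516831  0.055     ]
screws [0.51236709 0.2281985  0.013     ]
```

```bash
python3 - <<'E'
from h import *
from scipy.optimize import least_squares
t=lambda x,y:crop(x,y,4,100,260); s=lambda x,y:crop(x,y,3.5,260,310)
W=lambda p,q:np.array([p[0]+q[0]*np.cos(p[2])-q[1]*np.sin(p[2]),p[1]+q[0]*np.sin(p[2])+q[1]*np.cos(p[2]),q[2]])
obs=[("top",t(103,137),(.05,.125,.012)),("top",t(589,46),(.05,-.125,.012)),("top",t(620,240),(-.05,-.125,.012)),("top",t(130,338),(-.05,.125,.012)),
("side",s(198,62),(.05,-.125,.012)),("side",s(447,75),(-.05,-.125,.012))]
def fit(ob):
    f=lambda p:np.concatenate([proj(o[0],W(p,o[2]))-o[1] for o in ob])
    r=least_squares(f,[.5,.25,0.1]); print(r.x,r.cost,r.fun.round(1)); return r.x
fit(obs); p=fit(obs[:4])
inv=lambda P:np.array([(P[0]-p[0])*np.cos(p[2])+(P[1]-p[1])*np.sin(p[2]),-(P[0]-p[0])*np.sin(p[2])+(P[1]-p[1])*np.cos(p[2]),P[2]])*1000
pr=lambda n,c,uv,z:print(n,c,inv(ray(c,uv,z)).round(1))
pr("stop inner L","top",t(466,122),.055);pr("stop inner R","top",t(476,212),.055)
pr("stop outer","top",t(489,117),.055);pr("stop outer","top",t(503,208),.055)
pr("hood front","top",t(232,180),.07);pr("hood front","top",t(243,246),.07)
pr("stop inner L","side",s(262,84),.055);pr("stop inner R","side",s(384,86),.055)
pr("stop outer L","side",s(265,57),.055);pr("stop outer R","side",s(384,63),.055)
pr("hood front","side",s(262,297),.07);pr("hood front","side",s(374,303),.07)
pr("hood back","side",s(253,470),.07);pr("hood back","side",s(371,474),.07)
for n,c,uv,z in [("spring","top",(162,315),.052),("seat","top",(189,307),.05),("plate","top",(194,311),0),("stop","side",(351,330),.055),("seat","side",(348,370),.05),("mouth","side",(348,407),.044),("spring","side",(347,406),.052),("mouth","top",(164,309),.044)]: pr(n,c,uv,z)
E
```

```text
[0.5127399  0.22894115 0.17177967] 9.423091338135436 [-1.8  0.4 -0.8 -0.6 -0.1  0.3 -1.7  0.1  0.3 -2.7  0.2 -1.9]
[0.51282662 0.22671255 0.16932805] 1.3151924796575567 [-0.7  0.2  0.3 -0.5  1.   0.4 -0.7 -0.1]
stop inner L top [ 20.7 -66.7  55. ]
stop inner R top [-22.2 -64.6  55. ]
stop outer top [ 21. -78.  55.]
stop outer top [-22.8 -77.6  55. ]
hood front top [13.8 42.2 70. ]
hood front top [-17.4  41.6  70. ]
stop inner L side [ 22.6 -60.4  55. ]
stop inner R side [-20.7 -63.6  55. ]
stop outer L side [ 22.3 -74.6  55. ]
stop outer R side [-20.8 -75.6  55. ]
hood front side [16.7 45.5 70. ]
hood front side [-16.   44.5  70. ]
hood back side [ 15.8 101.7  70. ]
hood back side [-15.1  99.9  70. ]
spring top [-6.3 43.2 52. ]
seat top [-1.  -9.3 50. ]
plate top [-9.1 -3.6  0. ]
stop side [  2.3 -69.   55. ]
seat side [ 3.8 -7.4 50. ]
mouth side [ 2.1 38.7 44. ]
spring side [ 3.3 43.9 52. ]
mouth top [ 4.5 40.5 44. ]
```

```bash
python3 - <<'E'
import cv2,numpy as np
a=cv2.imread("pics/top0.png"); b=cv2.imread("pics/side0.png")
n=lambda i:cv2.normalize(i,None,0,255,cv2.NORM_MINMAX)
cv2.imwrite("pics/top0_plate8.png",n(cv2.resize(a[270:350,120:220],None,fx=7,fy=7,interpolation=cv2.INTER_CUBIC)))
cv2.imwrite("pics/side0_plate8.png",n(cv2.resize(b[320:470,290:410],None,fx=4,fy=4,interpolation=cv2.INTER_CUBIC)))
E
cat >> h.py <<'E'
from scipy.spatial.transform import Rotation as Ro
def Rt(yaw,pitch=0.):
    """cartridge yaw (y axis = (-sin,cos)); tool x along cartridge y (nose), z down; pitch>0 nose down"""
    a=np.array([-np.sin(yaw),np.cos(yaw),0]); z=np.array([0,0,-1.])
    x=a*np.cos(pitch)+z*np.sin(pitch); zz=z*np.cos(pitch)-a*np.sin(pitch)
    return np.column_stack([x,np.cross(zz,x),zz])
def mv(pos,R,pos0=None,R0=None):
    from rig import robot
    s=robot.sense()
    p0=np.array(s["position"]) if pos0 is None else pos0; R0=np.array(s["tool_rot"]) if R0 is None else R0
    d=R0.T@(np.array(pos)-p0); w=Ro.from_matrix(R0.T@R).as_rotvec()
    print("travel",(d/.75).round(4),"angular",(w/(np.pi/2)).round(4),"mm",np.linalg.norm(d)*1e3//1,"deg",np.degrees(np.linalg.norm(w)).round(1))
E
python3 - <<'E'
from h import *
print(Rt(.014).round(3))
print("top",proj("top",[.476,-.154,.05]),"side",proj("side",[.476,-.154,.05]),proj("side",[.4755,-.0936,.05]),proj("side",[.4769,-.2152,.05]))
mv([.43,.25,.2],Rt(.4)); mv([.476,-.149,.13],Rt(.014),np.array([.43,.25,.2]),Rt(.4))
E
```

```text
[[-0.014  1.     0.   ]
 [ 1.     0.014  0.   ]
 [ 0.     0.    -1.   ]]
top [383.6425489  323.08990318] side [411.94692404 222.59381712] [409.29926195 239.1685159 ] [414.1111613  207.72843907]
travel [-0.4483 -0.3446 -0.0111] angular [-0.      0.      0.5532] mm 424.0 deg 49.8
travel [-0.5139 -0.1507  0.0933] angular [0.     0.     0.2457] mm 407.0 deg 22.1
```

View pics/side0_plate8.png

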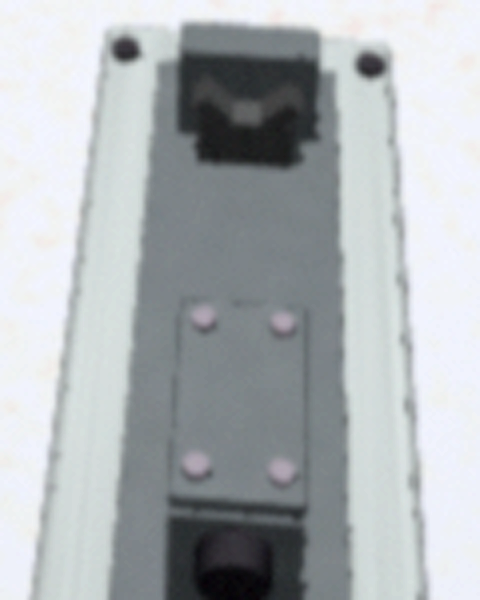

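View pics/top0_plate8.png

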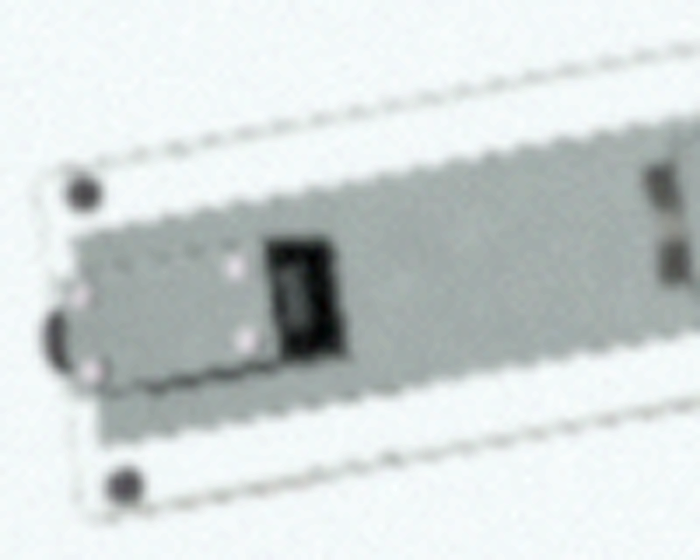

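```bash
python3 -m pendant '[{"travel":[-0.4483,-0.3446,-0.0111],"angular":[0,0,0.5532]},{"travel":[-0.4483,-0.3446,-0.0111],"angular":[0,0,0.5532]},{"travel":[-0.4483,-0.3446,-0.0111],"angular":[0,0,0.5532]},{"travel":[-0.4483,-0.3446,-0.0111],"angular":[0,0,0.5532]},{"travel":[-0.4483,-0.3446,-0.0111],"angular":[0,0,0.5532]},{"travel":[-0.4483,-0.3446,-0.0111],"angular":[0,0,0.5532]},{"travel":[-0.4483,-0.3446,-0.0111],"angular":[0,0,0.5532]},{"travel":[-0.4483,-0.3446,-0.0111],"angular":[0,0,0.5532]},{"travel":[-0.4483,-0.3446,-0.0111],"angular":[0,0,0.5532]},{"travel":[-0.4483,-0.3446,-0.0111],"angular":[0,0,0.5532]}]' 1 60; python3 -c "
from h import *
mv([.476,-.149,.13],Rt(.014))"
```

```text
clock: 3.33
position: [0.4264, 0.2545, 0.2002]
tool_rot: [[-0.39, 0.921, 0.0], [0.921, 0.39, 0.0], [0.0, 0.001, -1.0]]
force: [1.8, 1.6, 0.3]
opening: 0.0858
travel [-0.5212 -0.1488  0.0934] angular [ 3.000e-04 -2.000e-04  2.459e-01] mm 412.0 deg 22.1
```

```bash
python3 -m pendant '[{"travel":[-0.518,-0.149,0.05],"angular":[0,0,0.246]},{"travel":[-0.518,-0.149,0.05],"angular":[0,0,0.246]},{"travel":[-0.518,-0.149,0.05],"angular":[0,0,0.246]},{"travel":[-0.518,-0.149,0.05],"angular":[0,0,0.246]},{"travel":[-0.518,-0.149,0.0934],"angular":[0,0,0.246]},{"travel":[-0.518,-0.149,0.0934],"angular":[0,0,0.246]},{"travel":[-0.518,-0.149,0.0934],"angular":[0,0,0.246]},{"travel":[-0.518,-0.149,0.0934],"angular":[0,0,0.246]},{"travel":[-0.518,-0.149,0.0934],"angular":[0,0,0.246]},{"travel":[-0.518,-0.149,0.0934],"angular":[0,0,0.246]}]'; python3 -m pendant '[{"travel":[0,0,0],"angular":[0,0,0]},{"travel":[0,0,0],"angular":[0,0,0]}]'; python3 -c "
from h import *
from rig import vision
import cv2
for n in ('top','side'):
    p=vision.read_camera(n)['color'][:,:,::-1]
    q=p[240:400,280:480] if n=='top' else p[120:280,310:510]
    cv2.imwrite(f'pics/{n}1.png',cv2.resize(q,None,fx=4,fy=4,interpolation=cv2.INTER_CUBIC))
from rig import robot
s=robot.sense(); print(s['clock'],s['position'],s['force'])
T=s['position']+0
for n in ('top','side'): print(n,proj(n,T),proj(n,[.476,-.149,.05]))
mv([.476,-.149,.1],Rt(.014));mv([.476,-.149,.032],Rt(.014))"
```

```text
clock: 4.17
position: [0.4739, -0.1479, 0.1294]
tool_rot: [[-0.013, 1.0, 0.0], [1.0, 0.013, -0.0], [-0.0, 0.0, -1.0]]
force: [0.4, 0.4, 0.3]
opening: 0.0855
clock: 4.33
position: [0.4735, -0.1474, 0.1294]
tool_rot: [[-0.009, 1.0, -0.001], [1.0, 0.009, -0.001], [-0.001, -0.001, -1.0]]
force: [0.4, 0.6, 0.7]
opening: 0.0854
4.4333 [ 0.47401971 -0.14468415  0.12983696] [-0.11933463  0.25563266  0.56296671]
top [384.23042522 326.97693059] [381.00940473 323.14072138]
side [417.92810468 184.41505749] [411.71699143 223.88527029]
travel [-0.0058  0.0026  0.0398] angular [-0.0001 -0.0002 -0.0001] mm 30.0 deg 0.0
travel [-0.0058  0.0026  0.1304] angular [-0.0001 -0.0002 -0.0001] mm 97.0 deg 0.0
```

View pics/top1.png

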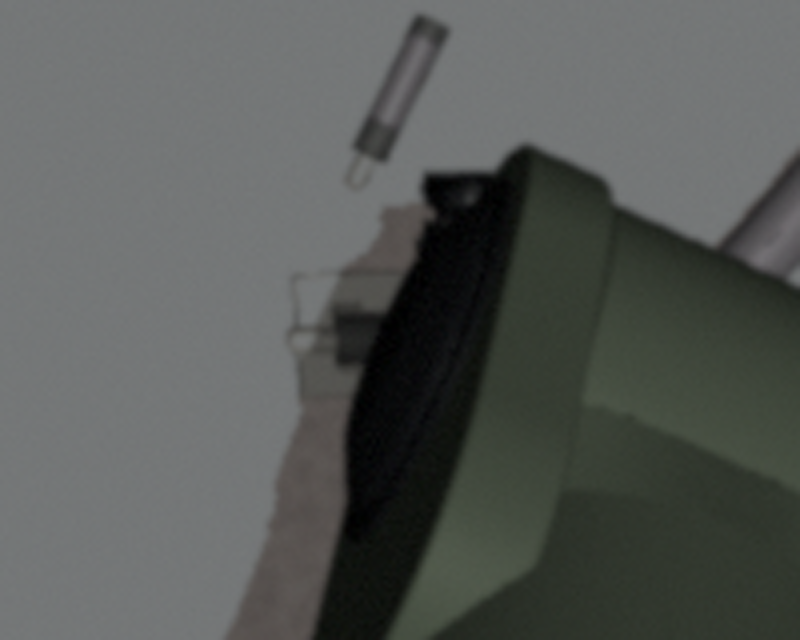

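View pics/side1.png

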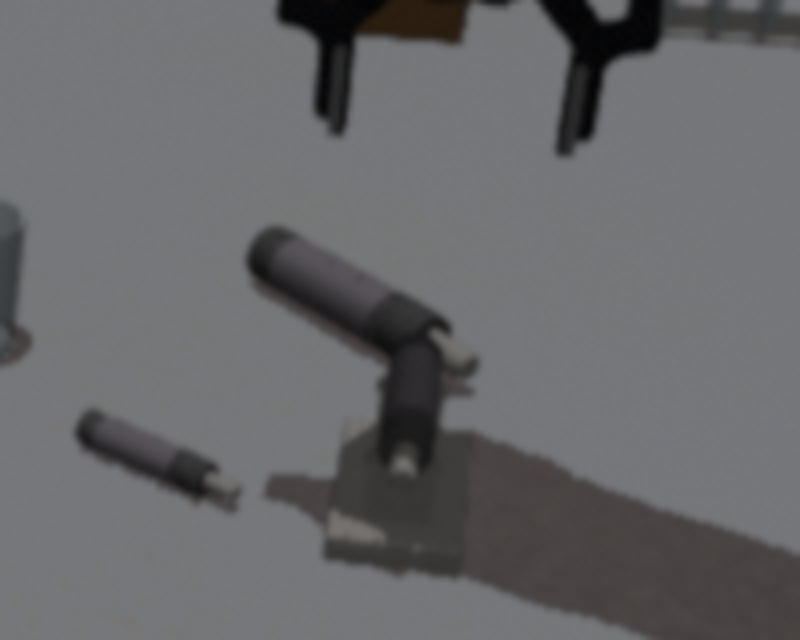

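```bash
python3 -m pendant '[{"travel":[0,0,0],"angular":[0,0,0]},{"travel":[0,0,0],"angular":[0,0,0]},{"travel":[0,0,0],"angular":[0,0,0]},{"travel":[0,0,0],"angular":[0,0,0]},{"travel":[0,0,0],"angular":[0,0,0]},{"travel":[0,0,0],"angular":[0,0,0]}]' -1; python3 -c "
from h import *
from rig import vision
import cv2
from rig import robot
s=robot.sense(); print(s['clock'],s['position'],s['force'],s['opening'])
p=vision.read_camera('side')
print(p['extrinsics'],p['fx'],p['cx'],p['cy'])
p=p['color'][:,:,::-1]
s=robot.sense(); print(s['clock'],s['position'],s['force'],s['opening'])
q=p[80:240,310:510]
cv2.imwrite(f'pics/side2.png',cv2.resize(q,None,fx=4,fy=4,interpolation=cv2.INTER_CUBIC))
print(proj('side',s['position']))
"
```

```text
clock: 4.93
position: [0.4741, -0.145, 0.1299]
tool_rot: [[-0.014, 1.0, 0.0], [1.0, 0.014, 0.0], [0.0, 0.0, -1.0]]
force: [-0.0, -1.2, 0.2]
opening: 0.0124
4.9333 [ 0.47407718 -0.14497994  0.12989086] [-0.04788783 -1.17224877  0.17778051] 0.012446780965571374
[[-0.96641449  0.13616415 -0.21795036  0.45946367]
 [-0.25691592 -0.49176609  0.83196173  0.58455709]
 [ 0.00610276  0.86001479  0.51023261  0.44666431]
 [ 0.          0.          0.          1.        ]] 451.36652422979216 317.6817008481484 235.96894055088336
4.9833 [ 0.47407481 -0.145047    0.12988599] [-0.18312832 -0.45425044  0.69500123] 0.004604485099653424
[417.91413507 184.30095236]
```

View pics/side2.png

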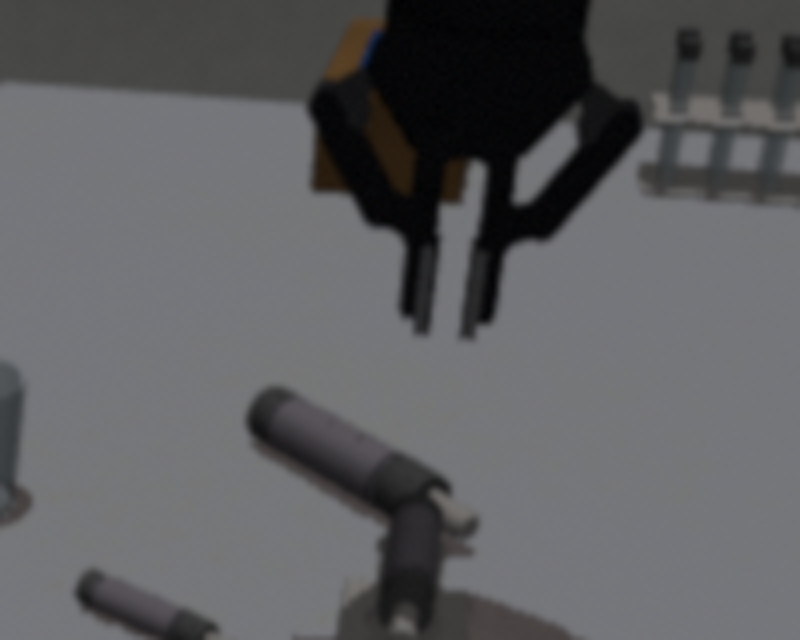

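```bash
python3 -c "
from h import *
for uv in ((421,163.6),(410.4,235.9)):
  f,cx,cy,E=CAM['side']; d=E[:3,:3]@np.array([(uv[0]-cx)/f,-(uv[1]-cy)/f,-1.]); o=E[:3,3]
  for y in (-.145,-.094): print(uv,y,o+d*(y-o[1])/d[1])
for z in (.09,.13,.17): print(z,proj('side',[.474,-.145,z]))
from rig import robot
s=robot.sense(); print(s['joint_pos'])
"
```

```text
(421, 163.6) -0.145 [ 0.47343502 -0.145       0.16755699]
(421, 163.6) -0.094 [ 0.47245834 -0.094       0.1870681 ]
(410.4, 235.9) -0.145 [ 0.47550357 -0.145       0.02710218]
(410.4, 235.9) -0.094 [ 0.47438229 -0.094       0.05643185]
0.09 [415.24156766 205.19024075]
0.13 [417.96451798 184.25547723]
0.17 [420.83540893 162.18330697]
[-0.14854528  0.43727829  0.42812756  2.01240497 -0.26256931  0.74435333
  0.45246507]
```

```bash
python3 -m pendant '[{"travel":[-0.0053,0.0015,0.03],"angular":[0,0,0]},{"travel":[-0.0053,0.0015,0.07],"angular":[0,0,0]},{"travel":[-0.0053,0.0015,0.07],"angular":[0,0,0]},{"travel":[-0.0053,0.0015,0.07],"angular":[0,0,0]},{"travel":[-0.0053,0.0015,0.07],"angular":[0,0,0]},{"travel":[-0.0053,0.0015,0.07],"angular":[0,0,0]}]' 1; python3 -c "
from h import *
from rig import vision
import cv2
from rig import robot
s=robot.sense(); print(s['clock'],s['position'],s['force'],s['opening'])
p=vision.read_camera('side')
p=p['color'][:,:,::-1]
q=p[120:280,310:510]
cv2.imwrite(f'pics/side3.png',cv2.resize(q,None,fx=4,fy=4,interpolation=cv2.INTER_CUBIC))
print(proj('side',s['position']))
"
```

```text
clock: 5.48
position: [0.476, -0.1493, 0.0787]
tool_rot: [[-0.014, 1.0, 0.002], [1.0, 0.014, -0.0], [-0.0, 0.002, -1.0]]
force: [0.6, -0.1, 0.2]
opening: 0.0762
5.4833 [ 0.47595317 -0.14934803  0.07869842] [ 0.55568448 -0.08490487  0.17027116] 0.07623491386705428
[413.57567213 209.68423229]
```

View pics/side3.png

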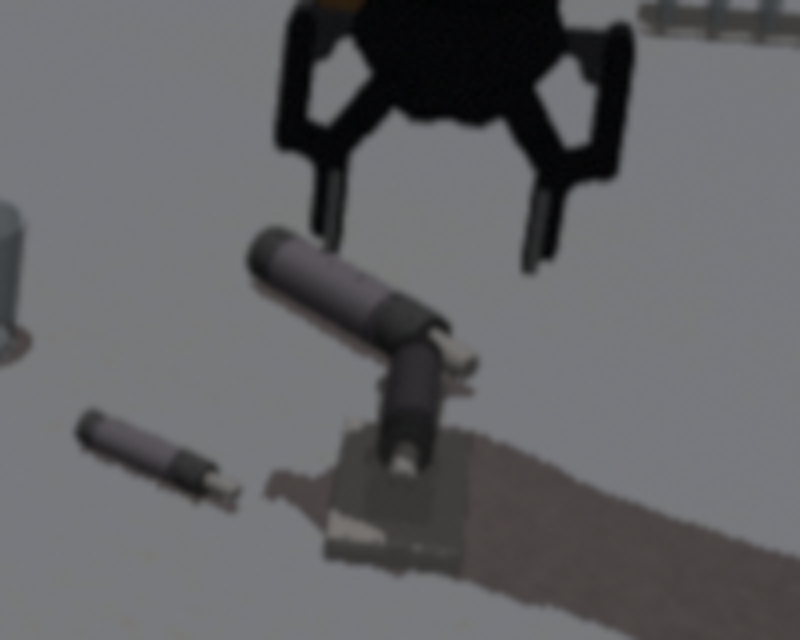

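```bash
python3 -m pendant '[{"travel":[0,0,0.02],"angular":[0,0,0]},{"travel":[0,0,0.04],"angular":[0,0,0]},{"travel":[0,0,0.045],"angular":[0,0,0]},{"travel":[0,0,0.045],"angular":[0,0,0]}]' 1; python3 -c "
from h import *
from rig import vision
import cv2
from rig import robot
s=robot.sense(); print(s['clock'],s['position'],s['force'],s['opening'])
p=vision.read_camera('side')
p=p['color'][:,:,::-1]
q=p[120:280,310:510]
cv2.imwrite(f'pics/side4.png',cv2.resize(q,None,fx=4,fy=4,interpolation=cv2.INTER_CUBIC))
print(proj('side',s['position']))
"
```

```text
clock: 5.87
position: [0.475, -0.1491, 0.0436]
tool_rot: [[-0.014, 1.0, -0.001], [1.0, 0.014, 0.0], [0.0, -0.001, -1.0]]
force: [-0.8, 0.4, 0.3]
opening: 0.0854
5.8667 [ 0.47500781 -0.14910268  0.04359587] [-0.80043458  0.39820397  0.31589434] 0.08541901174482826
[411.87820097 227.01193183]
```

View pics/side4.png

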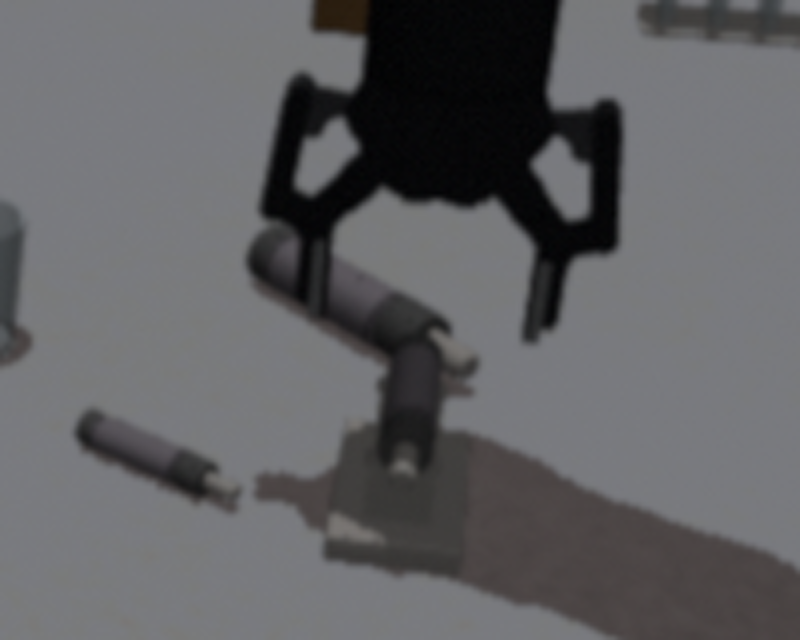

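```bash
python3 -m pendant '[{"travel":[0,0,0.02],"angular":[0,0,0]},{"travel":[0,0,0.034],"angular":[0,0,0]},{"travel":[0,0,0.034],"angular":[0,0,0]},{"travel":[0,0,0.034],"angular":[0,0,0]}]' 1; python3 -c "
from h import *
from rig import vision
import cv2
from rig import robot
s=robot.sense(); print(s['clock'],s['position'],s['force'],s['opening'])
p=vision.read_camera('side')
p=p['color'][:,:,::-1]
q=p[140:280,330:490]
cv2.imwrite(f'pics/side5.png',cv2.resize(q,None,fx=4,fy=4,interpolation=cv2.INTER_CUBIC))
p=vision.read_camera('top')['color'][:,:,::-1]
q=p[240:360,310:490]
cv2.imwrite(f'pics/top5.png',cv2.resize(q,None,fx=4,fy=4,interpolation=cv2.INTER_CUBIC))
"
```

```text
clock: 6.25
position: [0.475, -0.1493, 0.0182]
tool_rot: [[-0.013, 1.0, -0.001], [1.0, 0.013, 0.0], [0.0, -0.001, -1.0]]
force: [-0.0, -0.1, -0.1]
opening: 0.0856
6.25 [ 0.47504662 -0.14925043  0.01824968] [-0.02862299 -0.12501015 -0.09574118] 0.08563276030116473
```

View pics/side5.png

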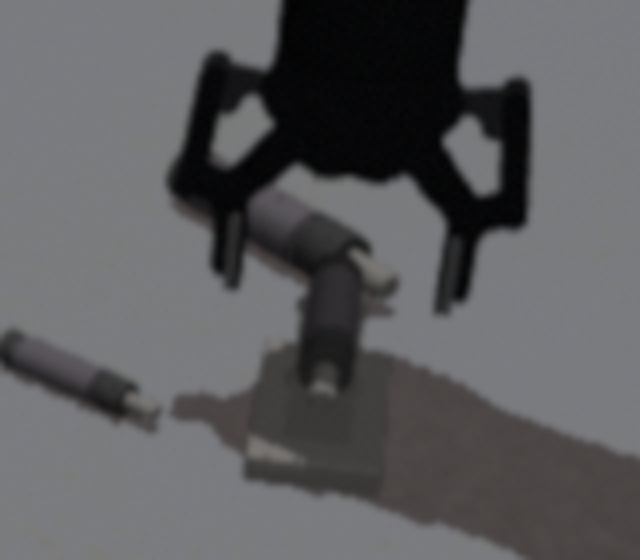

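View pics/top5.png

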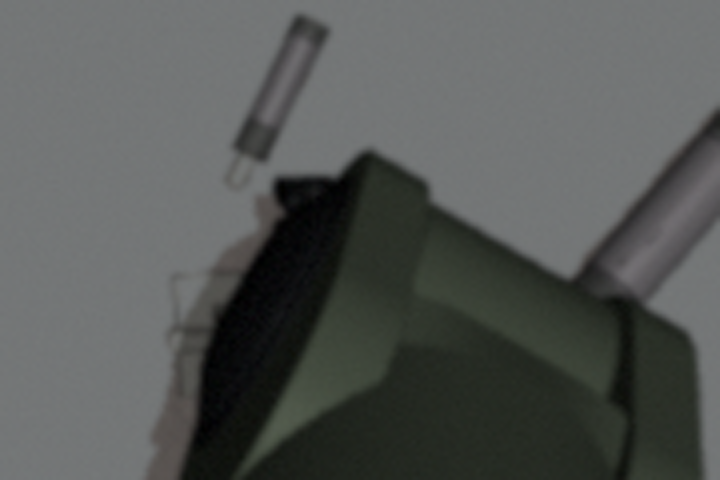

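```bash
python3 -m pendant '[{"travel":[0,0,0.02],"angular":[0,0,0]},{"travel":[0,0,0.034],"angular":[0,0,0]},{"travel":[0,0,0.034],"angular":[0,0,0]}]' 1;python3 -m pendant '[{"travel":[0,0,0.002],"angular":[0,0,0]},{"travel":[0,0,0.004],"angular":[0,0,0]}]'; python3 -m pendant '[{"travel":[0,0,0.002],"angular":[0,0,0]},{"travel":[0,0,0.004],"angular":[0,0,0]}]'; python3 -m pendant '[{"travel":[0,0,0.002],"angular":[0,0,0]},{"travel":[0,0,0.004],"angular":[0,0,0]}]'
```

```text
clock: 6.6
position: [0.4745, -0.1489, -0.0086]
tool_rot: [[-0.014, 1.0, -0.002], [1.0, 0.014, 0.0], [0.0, -0.002, -1.0]]
force: [-0.5, 1.2, 0.0]
opening: 0.0853
clock: 6.77
position: [0.4754, -0.1493, -0.0101]
tool_rot: [[-0.013, 1.0, 0.0], [1.0, 0.013, -0.0], [-0.0, 0.0, -1.0]]
force: [-0.1, 0.2, 1.1]
opening: 0.0853
clock: 6.93
position: [0.4754, -0.1492, -0.0132]
tool_rot: [[-0.014, 1.0, 0.0], [1.0, 0.014, -0.0], [-0.0, 0.0, -1.0]]
force: [0.4, -0.4, -0.3]
opening: 0.0854
clock: 7.1
position: [0.4753, -0.1492, -0.0164]
tool_rot: [[-0.014, 1.0, 0.0], [1.0, 0.014, -0.0], [-0.0, 0.0, -1.0]]
force: [0.7, -0.7, 0.7]
opening: 0.0852
```

```bash
python3 -m pendant '[{"travel":[0,0,-0.009],"angular":[0,0,0]},{"travel":[0,0,-0.009],"angular":[0,0,0]},{"travel":[0,0,-0.009],"angular":[0,0,0]},{"travel":[0,0,-0.009],"angular":[0,0,0]},{"travel":[0,0,-0.009],"angular":[0,0,0]},{"travel":[0,0,-0.009],"angular":[0,0,0]},{"travel":[0,0,-0.009],"angular":[0,0,0]}]' -1 50; python3 -c "
from h import *
from rig import vision
import cv2
from rig import robot
s=robot.sense(); print(s['clock'],s['position'],s['force'],s['opening'])
p=vision.read_camera('side')
p=p['color'][:,:,::-1]
q=p[140:280,330:490]
cv2.imwrite(f'pics/side6.png',cv2.resize(q,None,fx=4,fy=4,interpolation=cv2.INTER_CUBIC))
"
```

```text
clock: 7.68
position: [0.4757, -0.1492, -0.0095]
tool_rot: [[-0.014, 1.0, 0.001], [1.0, 0.014, -0.0], [-0.0, 0.001, -1.0]]
force: [1.9, 0.8, 5.1]
opening: 0.0227
7.6833 [ 0.47571715 -0.14915445 -0.00947034] [1.86807422 0.75336206 5.05813726] 0.022684022263175393
```

View pics/side6.png

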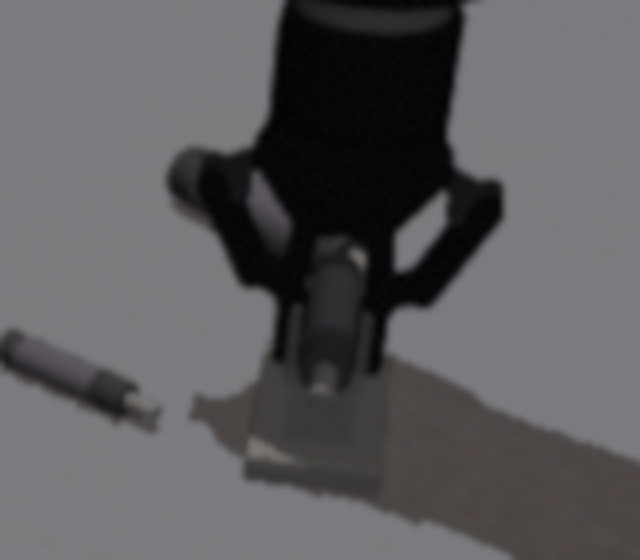

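```bash
cat >> h.py <<'E'
PL=dict(o=np.array([.5128,.2267]),yaw=.173,x0=-.0003)
NT=np.array([.055,0,-.0595]) # nose tip in reported tool frame
def W(q,pl=None):
    pl=pl or PL; c,s=np.cos(pl["yaw"]),np.sin(pl["yaw"]); x,y,z=q
    return np.array([pl["o"][0]+x*c-y*s,pl["o"][1]+x*s+y*c,z])
def inv(P):
    c,s=np.cos(PL["yaw"]),np.sin(PL["yaw"]); d=np.asarray(P[:2])-PL["o"]
    return np.array([d[0]*c+d[1]*s,-d[0]*s+d[1]*c,P[2]])
def tcp(ny,nz,pitch,nt=None):
    R=Rt(PL["yaw"],pitch); return W([PL["x0"],ny,nz])-R@(NT if nt is None else nt),R
def nose(p,R): return inv(p+R@NT)
E
python3 - <<'E'
from h import *
from rig import robot
s=robot.sense(); p=np.array(s["position"]);R=np.array(s["tool_rot"])
print("nose now world",p+R@NT)
p0=p.copy(); p0[2]=-.0095; R0=Rt(.0135)
p1=p0+[0,0,.075]
pt,Rp=tcp(.0,.09,.25); print("target",pt)
mv(pt,Rp,p1,R0)
E
```

```text
nose now world [ 0.47489477 -0.09416412  0.05001622]
target [0.52421173 0.15965285 0.04595693]
travel [0.4108 0.0702 0.0261] angular [-0.0127 -0.1588 -0.101 ] mm 313.0 deg 17.0
```

```bash
python3 -m pendant '[{"travel":[0,0,-0.005],"angular":[0,0,0]},{"travel":[0,0,-0.02],"angular":[0,0,0]},{"travel":[0,0,-0.05],"angular":[0,0,0]},{"travel":[0,0,-0.1],"angular":[0,0,0]},{"travel":[0,0,-0.1],"angular":[0,0,0]}]' -1 80
```

```text
clock: 8.15
position: [0.477, -0.1501, 0.0706]
tool_rot: [[-0.012, 1.0, 0.005], [1.0, 0.012, -0.001], [-0.001, 0.005, -1.0]]
force: [1.7, 0.0, -0.5]
opening: 0.0222
```

```bash
python3 -m pendant '[{"travel":[0.4108,0.0702,0],"angular":[-0.0127,-0.1588,-0.101]},{"travel":[0.4108,0.0702,0],"angular":[-0.0127,-0.1588,-0.101]},{"travel":[0.4108,0.0702,0],"angular":[-0.0127,-0.1588,-0.101]},{"travel":[0.4108,0.0702,0],"angular":[-0.0127,-0.1588,-0.101]},{"travel":[0.4108,0.0702,0.0261],"angular":[-0.0127,-0.1588,-0.101]},{"travel":[0.4108,0.0702,0.0261],"angular":[-0.0127,-0.1588,-0.101]},{"travel":[0.4108,0.0702,0.0261],"angular":[-0.0127,-0.1588,-0.101]},{"travel":[0.4108,0.0702,0.0261],"angular":[-0.0127,-0.1588,-0.101]},{"travel":[0.4108,0.0702,0.0261],"angular":[-0.0127,-0.1588,-0.101]},{"travel":[0.4108,0.0702,0.0261],"angular":[-0.0127,-0.1588,-0.101]}]';python3 -m pendant '[{"travel":[0,0,0],"angular":[0,0,0]},{"travel":[0,0,0],"angular":[0,0,0]},{"travel":[0,0,0],"angular":[0,0,0]}]'; python3 -c "
from h import *
from rig import vision
import cv2
from rig import robot
s=robot.sense(); print(s['clock'],s['position'],s['force'],s['opening'])
p,R=np.array(s['position']),np.array(s['tool_rot'])
print('nose plate',nose(p,R))
n=p+R@NT; t=p+R@(NT-[.12,0,0]); t2=R@NT
for c in ('side','top'):
  print(c,'nose',proj(c,n),'tail',proj(c,t))
  i=vision.read_camera(c)['color'][:,:,::-1]; cv2.imwrite(f'pics/{c}7full.png',i)
  q=i[250:450,250:450] if c=='side' else i[230:380,110:310]
  cv2.imwrite(f'pics/{c}7.png',cv2.normalize(cv2.resize(q,None,fx=4 if c=='top' else 3,fy=4 if c=='top' else 3,interpolation=cv2.INTER_CUBIC),None,0,255,cv2.NORM_MINMAX))
"
```

```text
clock: 8.98
position: [0.5233, 0.1631, 0.0462]
tool_rot: [[-0.168, 0.985, 0.043], [0.954, 0.174, -0.243], [-0.247, 0.0, -0.969]]
force: [1.5, 0.3, -1.8]
opening: 0.0219
clock: 9.23
position: [0.5234, 0.1591, 0.0463]
tool_rot: [[-0.167, 0.985, 0.042], [0.954, 0.172, -0.244], [-0.248, -0.0, -0.969]]
force: [0.2, -0.5, -1.7]
opening: 0.0224
9.2333 [0.52337714 0.15908607 0.04626807] [ 0.23353505 -0.5454632  -1.69571364] 0.022416280957954466
nose plate [-0.00119115 -0.00039153  0.09027539]
side nose [353.90549375 349.04512088] tail [356.65587752 266.13619167]
top nose [177.84868684 308.54224096] tail [237.35039133 296.28073869]
```

View pics/side7.png

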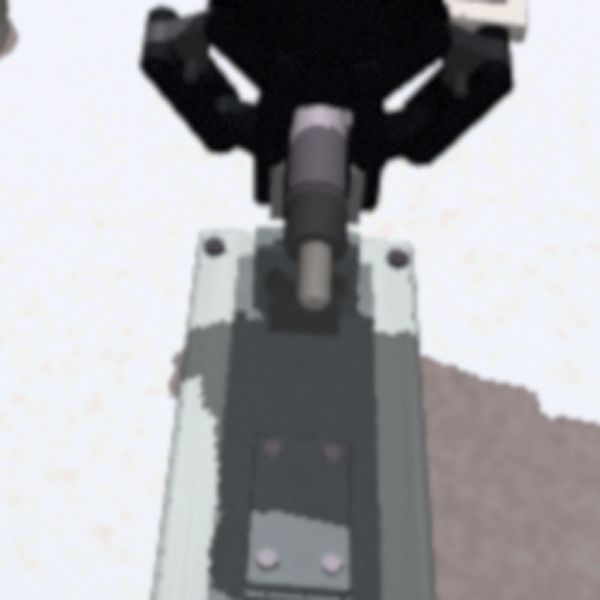

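View pics/top7.png

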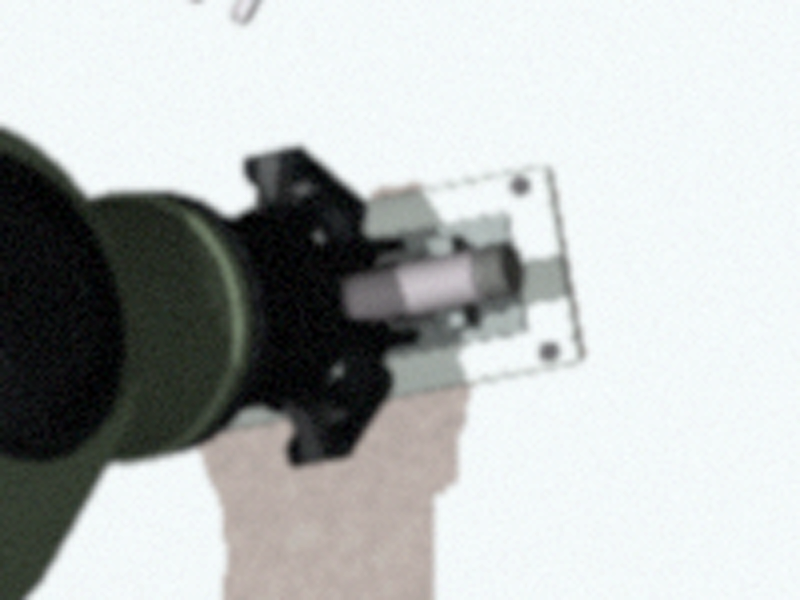

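```bash
sed -i 's/x0=-.0003/x0=.0006/' h.py; python3 -c "
from h import *
mv(*tcp(.030,.052,.25))"
```

```text
travel [0.0529 0.0023 0.0392] angular [-0.0003  0.0002 -0.001 ] mm 49.0 deg 0.1
```

```bash
python3 -m pendant '[{"travel":[0.02,0.0023,0.015],"angular":[0,0,0]},{"travel":[0.0529,0.0023,0.0392],"angular":[0,0,0]},{"travel":[0.0529,0.0023,0.0392],"angular":[0,0,0]},{"travel":[0.0529,0.0023,0.0392],"angular":[0,0,0]},{"travel":[0.0529,0.0023,0.0392],"angular":[0,0,0]},{"travel":[0.0529,0.0023,0.0392],"angular":[0,0,0]}]'; cat > look.py <<'E'
from h import *
from rig import vision,robot
import cv2,sys
k=sys.argv[1]
s=robot.sense(); p,R=np.array(s['position']),np.array(s['tool_rot'])
print(s['clock'],'nose plate mm',(nose(p,R)*1e3).round(1),'tail',(inv(p+R@(NT-[.12,0,0]))*1e3).round(1),'F',s['force'].round(1),'op',s['opening'])
n=p+R@NT; t=p+R@(NT-[.12,0,0])
for c in sys.argv[2:]:
  print(c,'nose',proj(c,n).round(1),'tail',proj(c,t).round(1))
  i=vision.read_camera(c)['color'][:,:,::-1]; cv2.imwrite(f'pics/{c}{k}full.png',i)
  q=i[280:430,270:430] if c=='side' else i[230:350,110:270]
  cv2.imwrite(f'pics/{c}{k}.png',cv2.convertScaleAbs(cv2.resize(q,None,fx=4,fy=4,interpolation=cv2.INTER_CUBIC),alpha=2.2))
E
python3 look.py 8 side top
```

```text
clock: 9.83
position: [0.5205, 0.1895, 0.0083]
tool_rot: [[-0.165, 0.985, 0.043], [0.955, 0.171, -0.244], [-0.247, 0.001, -0.969]]
force: [-0.0, 1.2, -2.2]
opening: 0.022
9.8333 nose plate mm [ 1.2 30.1 52.3] tail [  1.  -86.2  82. ] F [-0.   1.2 -2.2] op 0.022029849740552488
side nose [349.5 395.3] tail [353.1 304.6]
top nose [168.2 309.9] tail [224.8 298.3]
```

View pics/side8.png

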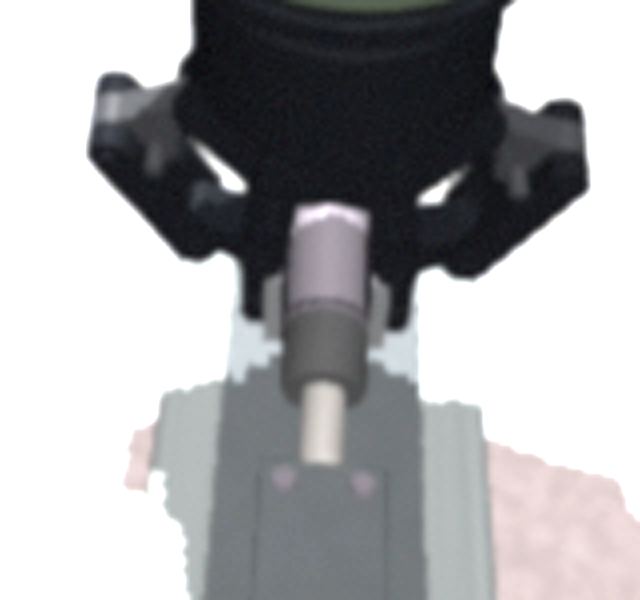

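View pics/top8.png

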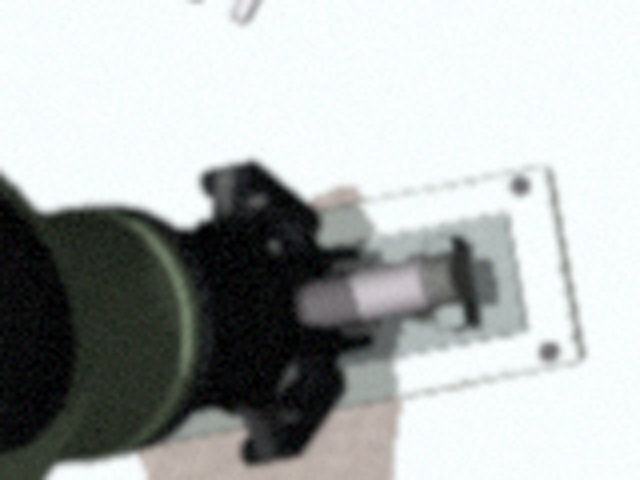

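```bash
python3 - <<'E'
from h import *
t=lambda x,y:crop(x,y,4,100,260)
def yaw(a,b,z):
    d=ray("top",a,z)-ray("top",b,z); return np.arctan2(-d[0],d[1])
for a,b,z in [((122,172),(550,93),.018),((135,292),(568,212),.018),((103,137),(589,46),.012),((130,338),(620,240),.012),((128,150),(560,66),.014),((151,317),(589,231),.014)]: print(yaw(t(*a),t(*b),z))
E
python3 - <<'E'
import cv2
a=cv2.imread("pics/top8full.png")[275:325,175:240]
cv2.imwrite("pics/top8z.png",cv2.convertScaleAbs(cv2.resize(a,None,fx=12,fy=12,interpolation=cv2.INTER_CUBIC),alpha=2))
a=cv2.imread("pics/top0.png")[260:350,120:260]
cv2.imwrite("pics/top0z.png",cv2.convertScaleAbs(cv2.resize(a,None,fx=5.5,fy=5.5,interpolation=cv2.INTER_CUBIC),alpha=2))
E
```

```text
0.1622791799983567
0.16158756695661933
0.1651496851358949
0.17589851475072876
0.17202095014299232
0.17252884052543635
```

View pics/top8z.png

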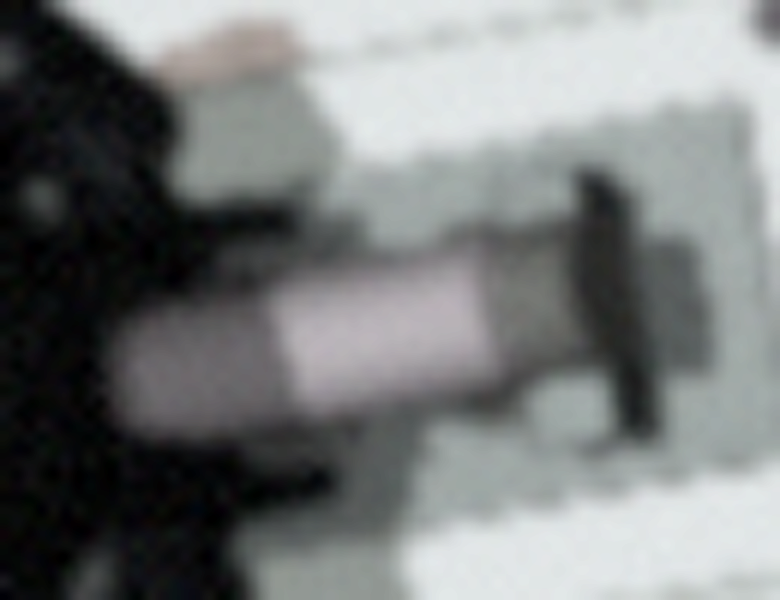

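View pics/top0z.png

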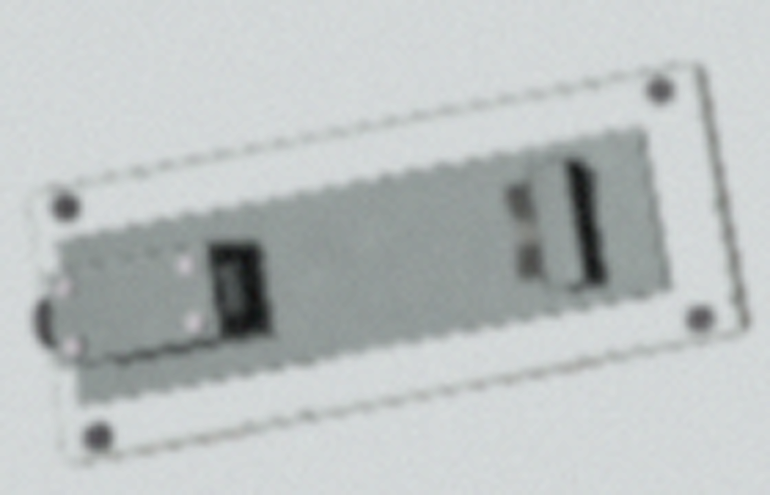

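```bash
sed -i 's/x0=.0006/x0=.0002/; s/yaw=.173/yaw=.165/' h.py; python3 -c "
from h import *
mv(*tcp(.041,.053,.25))"
```

```text
travel [ 0.0133 -0.0016 -0.0045] angular [ 0.0016 -0.0001  0.0041] mm 10.0 deg 0.4
```

```bash
python3 -m pendant '[{"travel":[0,-0.0016,-0.0013],"angular":[0.0016,0,0.0041]},{"travel":[0.004,-0.0016,-0.0023],"angular":[0.0016,0,0.0041]},{"travel":[0.008,-0.0016,-0.0033],"angular":[0.0016,0,0.0041]},{"travel":[0.0133,-0.0016,-0.0045],"angular":[0.0016,0,0.0041]},{"travel":[0.0133,-0.0016,-0.0045],"angular":[0.0016,0,0.0041]}]'; python3 look.py 9 side
```

```text
clock: 10.35
position: [0.5168, 0.202, 0.0081]
tool_rot: [[-0.162, 0.986, 0.04], [0.955, 0.167, -0.244], [-0.247, -0.001, -0.969]]
force: [0.7, 0.1, -1.9]
opening: 0.0216
10.35 nose plate mm [-0.2 43.  52.2] tail [  0.1 -73.3  81.8] F [ 0.7  0.1 -1.9] op 0.021649372670648644
side nose [350.2 405.4] tail [354.1 311.4]
```

View pics/side9.png

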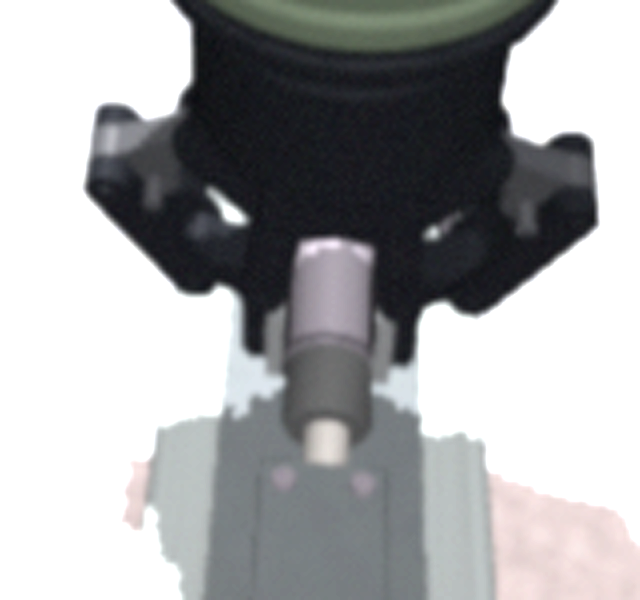

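```bash
python3 -m pendant '[{"travel":[0.0026,0,-0.0007],"angular":[0,0,0]},{"travel":[0.0052,0,-0.0013],"angular":[0,0,0]},{"travel":[0.0052,0,-0.0013],"angular":[0,0,0]}]' | grep -E "pos|force"; python3 -m pendant '[{"travel":[0.002,0,-0.0005],"angular":[0,0,0]},{"travel":[0.002,0,-0.0005],"angular":[0,0,0]}]' | grep -E "pos|force";python3 -m pendant '[{"travel":[0.002,0,-0.0005],"angular":[0,0,0]},{"travel":[0.002,0,-0.0005],"angular":[0,0,0]}]' | grep -E "pos|force"; python3 look.py 10
```

```text
position: [0.5163, 0.2052, 0.0082]
force: [-0.4, -1.6, -1.9]
position: [0.5161, 0.2062, 0.0082]
force: [1.0, -1.5, -2.1]
position: [0.5158, 0.2076, 0.0082]
force: [0.4, -2.8, -0.8]
10.9833 nose plate mm [-0.2 48.6 52.2] tail [ -0.  -67.6  82. ] F [ 0.4 -2.8 -0.8] op 0.02218649686991149
```

```bash
for i in 1; do python3 -m pendant '[{"travel":[0.002,0,-0.0005],"angular":[0,0,0]},{"travel":[0.002,0,-0.0005],"angular":[0,0,0]},{"travel":[0.002,0,-0.0005],"angular":[0,0,0]}]' | grep -E "pos|force"; done; python3 -m pendant '[{"travel":[0.002,0,-0.0005],"angular":[0,0,0]},{"travel":[0.002,0,-0.0005],"angular":[0,0,0]},{"travel":[0.002,0,-0.0005],"angular":[0,0,0]}]' | grep -E "pos|force";  python3 look.py 11
```

```text
position: [0.5156, 0.2091, 0.0082]
force: [1.4, -3.7, -1.4]
position: [0.5153, 0.2104, 0.0082]
force: [1.2, -6.0, -1.6]
11.4833 nose plate mm [-0.2 51.6 52.3] tail [ -0.1 -64.7  82. ] F [ 1.2 -6.  -1.6] op 0.021387698548924194
```

```bash
python3 -m pendant '[{"travel":[0.002,0,-0.0005],"angular":[0,0,0]},{"travel":[0.004,0,-0.001],"angular":[0,0,0]},{"travel":[0.004,0,-0.001],"angular":[0,0,0]},{"travel":[0.004,0,-0.001],"angular":[0,0,0]}]' | grep -E "pos|force"; python3 look.py 12; python3 -m pendant '[{"travel":[0.0013,0,-0.0003],"angular":[0,0,0]},{"travel":[0.0013,0,-0.0003],"angular":[0,0,0]},{"travel":[0.0013,0,-0.0003],"angular":[0,0,0]}]' | grep -E "pos|force";  python3 look.py 12 side
```

```text
position: [0.5149, 0.213, 0.0083]
force: [1.5, -8.1, -0.6]
11.8167 nose plate mm [-0.2 54.2 52.2] tail [ -0.1 -62.1  82. ] F [ 1.5 -8.1 -0.6] op 0.021746209267159606
position: [0.5147, 0.2139, 0.0083]
force: [2.1, -8.2, -0.6]
12.0667 nose plate mm [-0.2 55.1 52.2] tail [ -0.1 -61.2  82. ] F [ 2.1 -8.2 -0.6] op 0.02177375653860691
side nose [349.8 415.1] tail [354.  317.8]
```

View pics/side12.png

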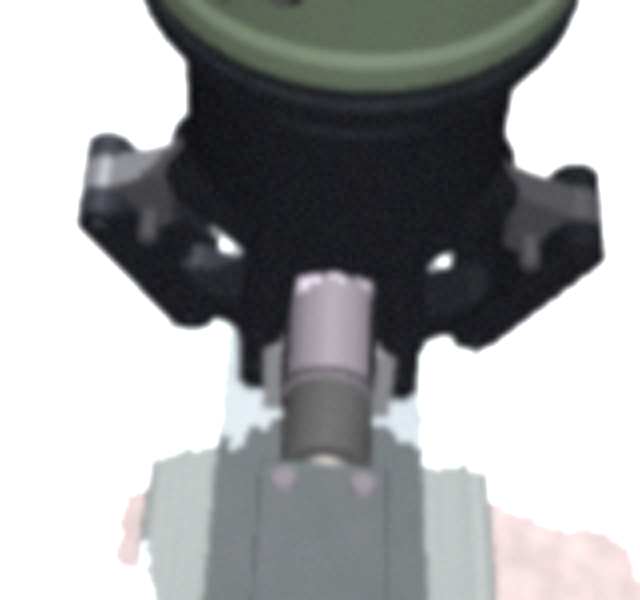

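```bash
python3 -m pendant '[{"travel":[0.0014,0,-0.0003],"angular":[0,0,0]},{"travel":[0.0028,0,-0.0007],"angular":[0,0,0]},{"travel":[0.0028,0,-0.0007],"angular":[0,0,0]},{"travel":[0.0028,0,-0.0007],"angular":[0,0,0]}]' | grep -E "pos|force"; python3 look.py 13; python3 - <<'E'
from h import *
from rig import robot
s=robot.sense();p=np.array(s["position"]);R=np.array(s["tool_rot"]); n=nose(p,R)
r=n[1]+6e-3*np.sin(.249)
for th,nz in ((.2,.052),(.15,.0515),(.1,.051),(.06,.0505),(.0,.050)):
    # keep contact plane constant
    PL["x0"]=n[0]
    print(th); mv(*tcp(r-.006*np.sin(th),nz,th))
E
```

```text
position: [0.5143, 0.2156, 0.0083]
force: [1.4, -9.1, 0.4]
12.45 nose plate mm [-0.3 56.9 52.2] tail [ -0.2 -59.3  82.1] F [ 1.4 -9.1  0.4] op 0.022071305706748253
0.2
travel [0.0046 0.0001 0.0038] angular [-0.0008  0.0328  0.0003] mm 4.0 deg 3.0
0.15
travel [0.0094 0.0001 0.0077] angular [-0.0008  0.0646  0.0003] mm 9.0 deg 5.8
0.1
travel [0.0143 0.0001 0.0114] angular [-0.0008  0.0965  0.0003] mm 13.0 deg 8.7
0.06
travel [0.0184 0.0001 0.0143] angular [-0.0008  0.1219  0.0003] mm 17.0 deg 11.0
0.0
travel [0.0247 0.0001 0.0181] angular [-0.0008  0.1601  0.0002] mm 22.0 deg 14.4
```

```bash
python3 -m pendant '[{"travel":[0.003,0,0.002],"angular":[0,0.016,0]},{"travel":[0.0053,0,0.0037],"angular":[0,0.0328,0]},{"travel":[0.0053,0,0.0037],"angular":[0,0.0328,0]},{"travel":[0.0053,0,0.0037],"angular":[0,0.0328,0]}]' | grep -E "pos|force"; python3 look.py 14
```

```text
position: [0.5139, 0.2182, 0.0046]
force: [2.0, -9.9, -0.6]
12.7833 nose plate mm [-0.2 57.1 52.1] tail [ -0.3 -60.5  75.8] F [ 2.  -9.9 -0.6] op 0.021667566579548856
```

```bash
cat > plan.py <<'E'
from h import *
from rig import robot
import sys
s=robot.sense();p=np.array(s["position"]);R=np.array(s["tool_rot"]); n=nose(p,R)
PL["x0"]=n[0]
c=float(sys.argv[1])
for a in sys.argv[2:]:
    th,nz=map(float,a.split(",")); print(th,"tail low y",round((c-.018*np.sin(th)-.12*np.cos(th))*1e3,1),"z",round((nz+.12*np.sin(th)-.012)*1e3,1)); mv(*tcp(c-.006*np.sin(th),nz,th))
E
python3 plan.py .0588 .17,.0518 .15,.0515 .13,.0513
```

```text
0.17 tail low y -62.5 z 60.1
travel [0.0033 0.0002 0.0023] angular [-0.0009  0.0188 -0.0003] mm 3.0 deg 1.7
0.15 tail low y -62.5 z 57.4
travel [0.0052 0.0002 0.0041] angular [-0.0009  0.0316 -0.0004] mm 4.0 deg 2.8
0.13 tail low y -62.5 z 54.9
travel [0.007  0.0002 0.0057] angular [-0.0009  0.0443 -0.0004] mm 6.0 deg 4.0
```

```bash
python3 -m pendant '[{"travel":[0.0033,0,0.0023],"angular":[0,0.0188,0]},{"travel":[0.0052,0,0.0041],"angular":[0,0.0316,0]},{"travel":[0.0052,0,0.0041],"angular":[0,0.0316,0]},{"travel":[0.0052,0,0.0041],"angular":[0,0.0316,0]}]' | grep -E "pos|force"; python3 look.py 15 top; python3 plan.py .0588 .13,.0513 .11,.0511 .09,.0509 .07,.0507
```

```text
position: [0.5134, 0.2213, 0.0009]
force: [0.0, -10.5, 1.0]
13.1167 nose plate mm [-0.2 57.9 51.5] tail [ -0.2 -60.8  69.4] F [  0.  -10.5   1. ] op 0.021858085974345437
top nose [154.  313.2] tail [213.  301.8]
0.13 tail low y -62.5 z 54.9
travel [0.0016 0.0001 0.0016] angular [-0.0009  0.0129 -0.0003] mm 1.0 deg 1.2
0.11 tail low y -62.5 z 52.3
travel [0.0035 0.0001 0.0033] angular [-0.0009  0.0256 -0.0003] mm 3.0 deg 2.3
0.09 tail low y -62.3 z 49.7
travel [0.0053 0.0001 0.0049] angular [-0.0009  0.0383 -0.0003] mm 5.0 deg 3.5
0.07 tail low y -62.2 z 47.1
travel [0.0072 0.0001 0.0065] angular [-0.0009  0.0511 -0.0003] mm 7.0 deg 4.6
```

View pics/top15.png

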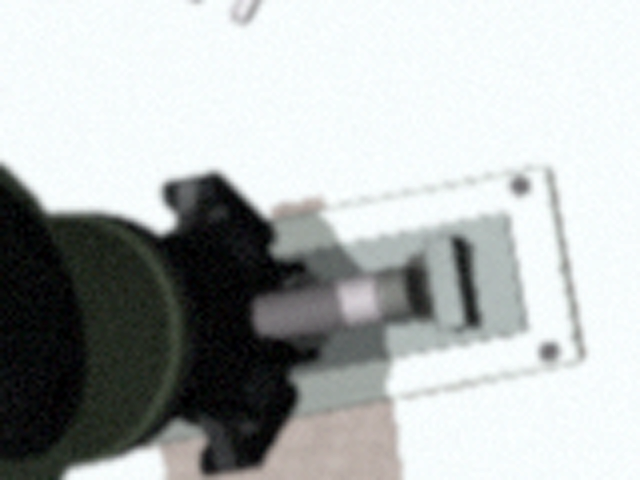

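```bash
python3 -m pendant '[{"travel":[0.0016,0,0.0016],"angular":[0,0.0129,0]},{"travel":[0.0035,0,0.0033],"angular":[0,0.0256,0]},{"travel":[0.0035,0,0.0033],"angular":[0,0.0256,0]},{"travel":[0.0035,0,0.0033],"angular":[0,0.0256,0]}]' | grep -E "pos|force"; python3 look.py 16; python3 plan.py .0588 .09,.0509 .07,.0507 .05,.0506 .03,.0504 0,.05
```

```text
position: [0.5131, 0.2236, -0.002]
force: [0.9, -11.1, 1.9]
13.5 nose plate mm [-0.2 58.1 51.1] tail [ -0.2 -61.2  64.3] F [  0.9 -11.1   1.9] op 0.021716641301693422
0.09 tail low y -62.3 z 49.7
travel [0.0019 0.0001 0.0017] angular [-0.0008  0.0127 -0.0004] mm 1.0 deg 1.1
0.07 tail low y -62.2 z 47.1
travel [0.0037 0.0001 0.0034] angular [-0.0008  0.0254 -0.0004] mm 3.0 deg 2.3
0.05 tail low y -61.9 z 44.6
travel [0.0056 0.0001 0.0049] angular [-0.0008  0.0381 -0.0004] mm 5.0 deg 3.4
0.03 tail low y -61.7 z 42.0
travel [0.0074 0.0001 0.0065] angular [-0.0008  0.0509 -0.0004] mm 7.0 deg 4.6
0.0 tail low y -61.2 z 38.0
travel [0.0103 0.0001 0.0089] angular [-0.0008  0.07   -0.0004] mm 10.0 deg 6.3
```

```bash
python3 -m pendant '[{"travel":[0.0017,0,0.0017],"angular":[0,0.0127,0]},{"travel":[0.0032,0,0.0034],"angular":[0,0.0254,0]},{"travel":[0.0032,0,0.0034],"angular":[0,0.0254,0]},{"travel":[0.0032,0,0.0034],"angular":[0,0.0254,0]}]' | grep -E "pos|force"; python3 look.py 17; python3 plan.py .0582 .05,.0506 .03,.0504 .015,.0502 0,.05
```

```text
position: [0.5127, 0.2256, -0.0048]
force: [0.7, -10.1, 2.9]
13.8333 nose plate mm [-0.1 58.  50.7] tail [ -0.2 -61.8  59.1] F [  0.7 -10.1   2.9] op 0.02197401720297786
0.05 tail low y -62.5 z 44.6
travel [0.0015 0.0002 0.0016] angular [-0.0008  0.0127 -0.0005] mm 1.0 deg 1.1
0.03 tail low y -62.3 z 42.0
travel [0.0033 0.0002 0.0033] angular [-0.0008  0.0254 -0.0005] mm 3.0 deg 2.3
0.015 tail low y -62.1 z 40.0
travel [0.0047 0.0002 0.0046] angular [-0.0008  0.035  -0.0005] mm 4.0 deg 3.1
0.0 tail low y -61.8 z 38.0
travel [0.0061 0.0002 0.0058] angular [-0.0008  0.0445 -0.0005] mm 6.0 deg 4.0
```

```bash
python3 -m pendant '[{"travel":[0.0015,0,0.0014],"angular":[0,0.0127,0]},{"travel":[0.0033,0,0.003],"angular":[0,0.0254,0]},{"travel":[0.0033,0,0.003],"angular":[0,0.0254,0]},{"travel":[0.0033,0,0.003],"angular":[0,0.0254,0]}]' | grep -E "pos|force|\[\["; python3 look.py 18 side top; python3 plan.py .0582 .015,.0502 0,.05
```

```text
position: [0.5124, 0.228, -0.0073]
tool_rot: [[-0.164, 0.987, 0.004], [0.986, 0.164, -0.03], [-0.03, -0.001, -1.0]]
force: [0.1, -11.8, 2.1]
14.1667 nose plate mm [-0.1 58.1 50.6] tail [ -0.2 -61.9  54.2] F [  0.1 -11.8   2.1] op 0.022436615504923842
side nose [349.5 418.7] tail [353.  334.6]
top nose [154.1 313.1] tail [215.5 301.6]
0.015 tail low y -62.1 z 40.0
travel [0.001  0.0001 0.0016] angular [-0.0007  0.0097 -0.0002] mm 1.0 deg 0.9
0.0 tail low y -61.8 z 38.0
travel [0.0024 0.0001 0.003 ] angular [-0.0007  0.0192 -0.0002] mm 2.0 deg 1.7
```

View pics/side18.png

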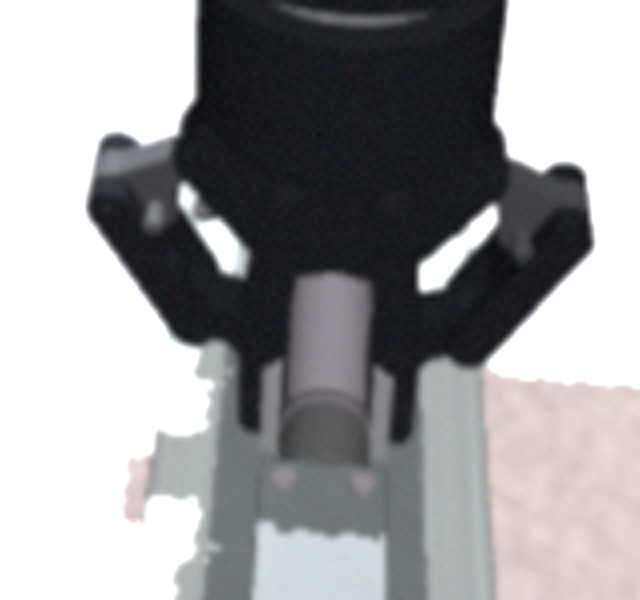

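View pics/top18.png

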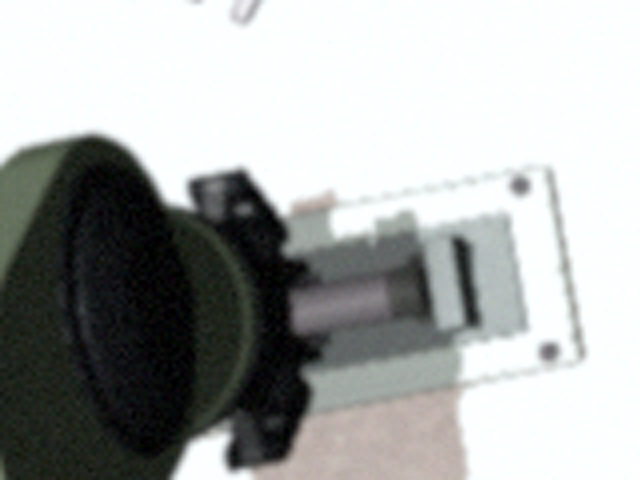

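```bash
python3 -m pendant '[{"travel":[0.0004,0,0.0013],"angular":[0,0.0097,0]},{"travel":[0.001,0,0.0024],"angular":[0,0.0192,0]},{"travel":[0.001,0,0.0024],"angular":[0,0.0192,0]},{"travel":[0.001,0,0.0024],"angular":[0,0.0192,0]}]' | grep -E "pos|force|\[\["; python3 look.py 19
```

```text
position: [0.5127, 0.229, -0.0089]
tool_rot: [[-0.164, 0.986, -0.0], [0.986, 0.164, 0.0], [0.0, -0.0, -1.0]]
force: [1.3, -11.8, 4.7]
14.6 nose plate mm [ 0.3 57.3 50.7] tail [  0.2 -62.7  50.6] F [  1.3 -11.8   4.7] op 0.021769694590759333
```

```bash
python3 -m pendant '[{"travel":[-0.001,0,0],"angular":[0,0,0]},{"travel":[-0.001,0,0],"angular":[0,0,0]},{"travel":[-0.001,0,0],"angular":[0,0,0]}]' | grep -E "pos|force"; python3 look.py 19;python3 -m pendant '[{"travel":[-0.001,0,0],"angular":[0,0,0]},{"travel":[-0.001,0,0],"angular":[0,0,0]},{"travel":[-0.001,0,0],"angular":[0,0,0]}]' | grep -E "pos|force"; python3 look.py 20
```

```text
position: [0.5127, 0.2287, -0.0089]
force: [1.7, -9.6, 4.4]
14.85 nose plate mm [ 0.2 56.9 50.7] tail [  0.3 -63.1  50.6] F [ 1.7 -9.6  4.4] op 0.02205558565495422
position: [0.5128, 0.2281, -0.0089]
force: [0.9, -7.6, 3.5]
15.1 nose plate mm [ 0.2 56.4 50.7] tail [  0.3 -63.6  50.6] F [ 0.9 -7.6  3.5] op 0.02179822445707345
```

```bash
python3 -m pendant '[{"travel":[-0.001,0,0],"angular":[0,0,0]},{"travel":[-0.001,0,0],"angular":[0,0,0]},{"travel":[-0.001,0,0],"angular":[0,0,0]}]' | grep -E "pos|force"; python3 -m pendant '[{"travel":[-0.001,0,0],"angular":[0,0,0]},{"travel":[-0.001,0,0],"angular":[0,0,0]},{"travel":[-0.001,0,0],"angular":[0,0,0]}]' | grep -E "pos|force"; python3 look.py 21
```

```text
position: [0.513, 0.2276, -0.0088]
force: [0.2, -7.1, 5.2]
position: [0.513, 0.2269, -0.0088]
force: [1.1, -7.3, 3.9]
15.6 nose plate mm [ 0.2 55.1 50.7] tail [  0.3 -64.9  50.6] F [ 1.1 -7.3  3.9] op 0.022005463565942913
```

```bash
python3 -m pendant '[{"travel":[-0.001,0,0],"angular":[0,0,0]},{"travel":[-0.001,0,0],"angular":[0,0,0]},{"travel":[-0.001,0,0],"angular":[0,0,0]}]' | grep -E "pos|force"; python3 -m pendant '[{"travel":[-0.001,0,0],"angular":[0,0,0]},{"travel":[-0.001,0,0],"angular":[0,0,0]},{"travel":[-0.001,0,0],"angular":[0,0,0]}]' | grep -E "pos|force"; python3 look.py 22 top
```

```text
position: [0.5131, 0.2267, -0.0089]
force: [0.4, -4.9, 6.3]
position: [0.5131, 0.2267, -0.0089]
force: [0.7, -0.8, 6.4]
16.1 nose plate mm [ 0.2 54.9 50.7] tail [  0.4 -65.1  50.5] F [ 0.7 -0.8  6.4] op 0.021810831965907666
top nose [155.7 312.7] tail [217.6 301. ]
```

View pics/top22.png

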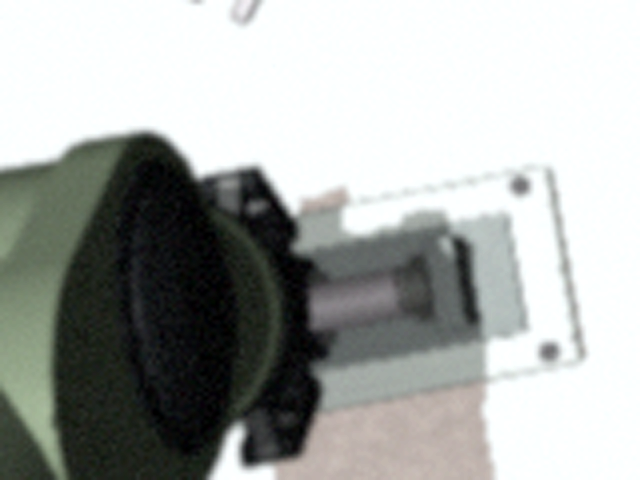

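```bash
python3 -m pendant '[{"travel":[0,0,0],"angular":[0,0.006,0]},{"travel":[0,0,0],"angular":[0,0.006,0]},{"travel":[0,0,0],"angular":[0,0.006,0]}]' | grep -E "pos|force|\[\["; python3 -c "
from rig import robot
s=robot.sense(); print(s['wrist_torque'],s['force'])"; python3 look.py 23
```

```text
position: [0.513, 0.2273, -0.0089]
tool_rot: [[-0.166, 0.986, -0.002], [0.986, 0.166, 0.012], [0.012, 0.0, -1.0]]
force: [-0.6, 3.9, 5.6]
[0.7623666  0.03022959 0.19123249] [-0.56529905  3.92171731  5.61756227]
16.4 nose plate mm [ 0.2 54.8 51.3] tail [  0.4 -65.2  49.9] F [-0.6  3.9  5.6] op 0.0219867998366248
```

```bash
python3 -m pendant '[{"travel":[0.0004,0,0],"angular":[0,0.003,0]},{"travel":[0.0004,0,0],"angular":[0,0.003,0]},{"travel":[0.0004,0,0],"angular":[0,0.003,0]},{"travel":[0.0004,0,0],"angular":[0,0.003,0]},{"travel":[0.0004,0,0],"angular":[0,0.003,0]},{"travel":[0.0004,0,0],"angular":[0,0.003,0]}]' 0.4 | grep -E "pos|force|open"; python3 look.py 24 side; python3 -m pendant '[{"travel":[0,0,-0.02],"angular":[0,0,0]},{"travel":[0,0,-0.07],"angular":[0,0,0]},{"travel":[0,0,-0.13],"angular":[0,0,0]},{"travel":[0,0,-0.2],"angular":[0,0,0]},{"travel":[0,0,-0.2],"angular":[0,0,0]}]' | grep -E "pos|force|open"; python3 look.py 25 side
```

```text
position: [0.5127, 0.2263, -0.0092]
force: [-0.2, 0.8, 0.7]
opening: 0.0595
16.9 nose plate mm [-0.2 53.8 51.1] tail [ -0.1 -66.2  49.3] F [-0.2  0.8  0.7] op 0.059545749227253336
side nose [349.8 414.7] tail [352.8 335.1]
position: [0.5151, 0.2244, 0.146]
force: [0.2, 0.4, 0.5]
opening: 0.0597
17.3667 nose plate mm [  1.6  51.3 206.4] tail [  1.6 -68.7 204.4] F [0.2 0.4 0.5] op 0.059704185508399246
side nose [355.5 293.3] tail [357.9 227. ]
```

View pics/side25.png

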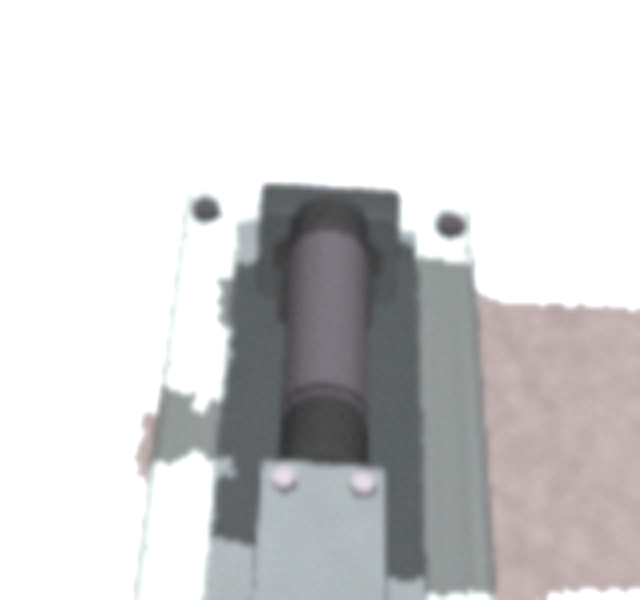

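```bash
python3 look.py 26 top; python3 - <<'E'
from h import *
from rig import robot
c=W([0,-.0051,.05]); 
for cam in ("side","top"):
  for z in (.05,.055,.06): print(cam,z,"tailtop",proj(cam,W([0,-.0651,z+.012])).round(1),"nose",proj(cam,W([0,.0549,.05])).round(1))
# press point: plate y -.040, x 0
R=Rt(PL["yaw"]); mv(W([0.0003,-.042,.050]),R)
E
```

```text
17.4167 nose plate mm [  1.9  51.6 206.9] tail [  2.  -68.4 204.8] F [2.  1.3 2.8] op 0.059922468287167685
top nose [121.9 314.6] tail [197.2 300.4]
side 0.05 tailtop [353.2 328.1] nose [349.5 416.4]
side 0.055 tailtop [353.4 325. ] nose [349.5 416.4]
side 0.06 tailtop [353.6 321.9] nose [349.5 416.4]
top 0.05 tailtop [216.2 301.2] nose [155.8 312.7]
top 0.055 tailtop [215.6 301.2] nose [155.8 312.7]
top 0.06 tailtop [214.9 301.3] nose [155.8 312.7]
travel [-0.0553 -0.0021  0.1243] angular [ 0.0024 -0.0112  0.0008] mm 102.0 deg 1.0
```

View pics/top26.png

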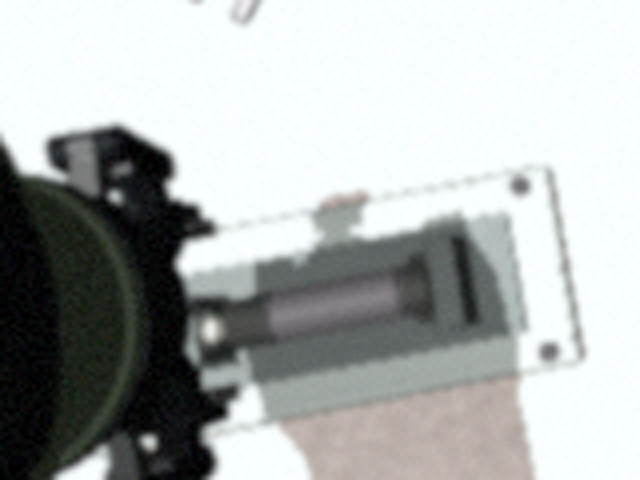

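```bash
python3 -m pendant '[{"travel":[-0.0553,-0.0021,0],"angular":[0.0024,-0.0112,0]},{"travel":[-0.0553,-0.0021,0.05],"angular":[0.0024,-0.0112,0]},{"travel":[-0.0553,-0.0021,0.1],"angular":[0.0024,-0.0112,0]},{"travel":[-0.0553,-0.0021,0.1243],"angular":[0.0024,-0.0112,0]},{"travel":[-0.0553,-0.0021,0.1243],"angular":[0.0024,-0.0112,0]},{"travel":[-0.0553,-0.0021,0.1243],"angular":[0.0024,-0.0112,0]},{"travel":[-0.0553,-0.0021,0.1243],"angular":[0.0024,-0.0112,0]}]' -1 | grep -E "pos|force|open"; python3 look.py 27 side
```

```text
position: [0.5188, 0.1844, 0.0479]
force: [0.1, -0.3, 0.8]
opening: -0.0003
18.05 nose plate mm [ -0.9  12.4 107.3] tail [  -0.8 -107.6  107.5] F [ 0.1 -0.3  0.8] op -0.00025411458300695955
side nose [354.1 346. ] tail [356.4 278.3]
```

View pics/side27.png

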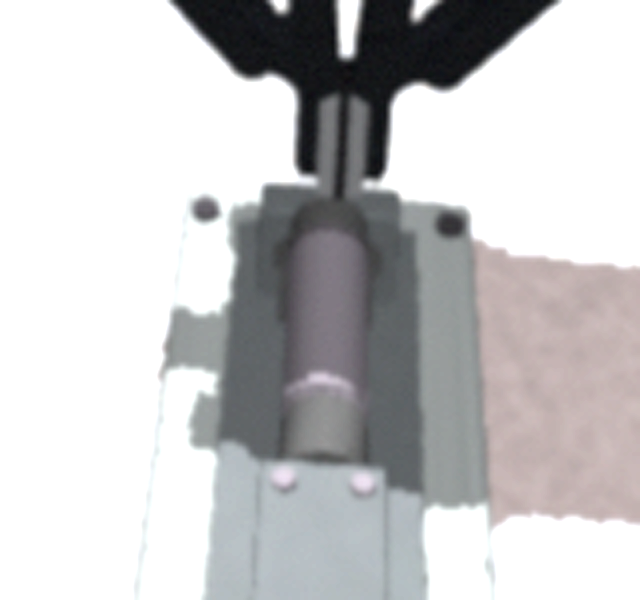

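```bash
python3 -m pendant '[{"travel":[0,0.0025,0.01],"angular":[0,0,0]},{"travel":[0,0.0025,0.022],"angular":[0,0,0]},{"travel":[0,0.0025,0.022],"angular":[0,0,0]}]' | grep -E "pos|force"; for i in 1; do python3 -m pendant '[{"travel":[0,0,0.002],"angular":[0,0,0]},{"travel":[0,0,0.004],"angular":[0,0,0]},{"travel":[0,0,0.004],"angular":[0,0,0]}]' | grep -E "pos|force"; python3 -m pendant '[{"travel":[0,0,0.002],"angular":[0,0,0]},{"travel":[0,0,0.002],"angular":[0,0,0]}]' | grep -E "pos|force"; done
```

```text
position: [0.5195, 0.1847, 0.0293]
force: [0.1, -0.2, -1.0]
position: [0.5199, 0.1845, 0.0273]
force: [-0.2, -0.0, 0.5]
position: [0.5199, 0.1846, 0.0259]
force: [-0.3, 0.7, 0.4]
```

```bash
python3 -m pendant '[{"travel":[0,0,0.001],"angular":[0,0,0]},{"travel":[0,0,0.001],"angular":[0,0,0]}]' | grep -E "pos|force"; python3 -m pendant '[{"travel":[0,0,0.001],"angular":[0,0,0]},{"travel":[0,0,0.001],"angular":[0,0,0]}]' | grep -E "pos|force";python3 -m pendant '[{"travel":[0,0,0.001],"angular":[0,0,0]},{"travel":[0,0,0.001],"angular":[0,0,0]}]' | grep -E "pos|force"
```

```text
position: [0.5199, 0.1846, 0.0252]
force: [0.1, 0.1, 0.2]
position: [0.5199, 0.1846, 0.0244]
force: [-0.2, -0.2, 0.2]
position: [0.5199, 0.1846, 0.0236]
force: [-0.0, 0.3, -0.4]
```

```bash
python3 -m pendant '[{"travel":[0,0,0.001],"angular":[0,0,0]},{"travel":[0,0,0.001],"angular":[0,0,0]}]' | grep -E "pos|force"; python3 -m pendant '[{"travel":[0,0,0.001],"angular":[0,0,0]},{"travel":[0,0,0.001],"angular":[0,0,0]}]' | grep -E "pos|force";python3 -m pendant '[{"travel":[0,0,0.001],"angular":[0,0,0]},{"travel":[0,0,0.001],"angular":[0,0,0]}]' | grep -E "pos|force"
```

```text
position: [0.5199, 0.1846, 0.0228]
force: [-0.3, 0.7, 0.3]
position: [0.52, 0.1846, 0.0224]
force: [-1.7, -0.0, 6.7]
position: [0.5202, 0.1847, 0.0221]
force: [-4.5, -0.3, 16.6]
```

```bash
python3 -m pendant '[{"travel":[0,0,-0.004],"angular":[0,0,0]},{"travel":[0,0,-0.03],"angular":[0,0,0]},{"travel":[0,0,-0.08],"angular":[0,0,0]},{"travel":[0,0,-0.13],"angular":[0,0,0]},{"travel":[0,0,-0.18],"angular":[0,0,0]},{"travel":[0,0,-0.18],"angular":[0,0,0]}]' | grep -E "pos|force|open"; python3 look.py 28 side; python3 - <<'E'
from h import *
print([ (z,proj("side",W([0,-.0651,z+.012])).round(1)) for z in (.047,.05,.053)])
E
```

```text
position: [0.5233, 0.1856, 0.1627]
force: [0.5, -0.5, 0.8]
opening: 0.0001
20.2667 nose plate mm [  3.4  12.7 222.2] tail [   3.5 -107.3  222.1] F [ 0.5 -0.5  0.8] op 0.00012847944235584247
side nose [355.2 253.5] tail [357.6 196.8]
[(0.047, array([353.1, 329.9])), (0.05, array([353.2, 328.1])), (0.053, array([353.3, 326.2]))]
```

View pics/side28.png

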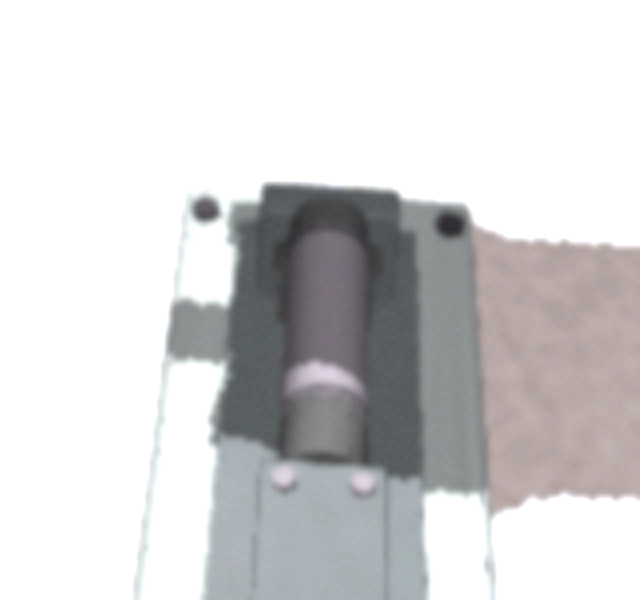

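```bash
python3 -c "
from rig import robot
print(robot.sense()['clock']); print(robot.close_job()); "
```

```text
20.3167
the job is handed in; nothing more can be done
None
```

The cartridge is loaded in the holder and released, and I handed the job in at 20.3 s. It lies level behind the stop with its nose under the hood.

**How it went:** I gripped the cartridge on its rest. I put the nose under the hood about 0.25 rad nose-down and pressed the plunger back until it pushed with about 10–11 N. Then I tipped the tail down behind the stop, let the spring take the cartridge, and released it. Last, I pressed the tail end with the closed fingers and backed off.

**Last checks:**
- **Tail height:** in the last side picture the tail sits centred in the bay. Its top edge is at row 329.6, against 328.1 predicted for exactly 50 mm. That puts it about 2–3 mm low, near the tolerance limit, but the picture is only good to about 2 mm.
- **Firm seating:** the closed fingers met the tube at about 62 mm, stiffly, which is where a seated cartridge's top should be.
- **Carriage shift:** the tail met the stop 5 mm toward −y of nominal, which agrees with both cameras.

**What disagreed or came close:**
- **Tool height:** the reported tool height was about 38–39 mm lower than the fingertips really were. Both cameras and a touch test that met nothing showed this, so I worked from the real fingertip position.
- **Sideways position:** the two cameras differed by about 2–3 mm on the holder, so I used a value in between. I felt no clear sideways contact while loading.
- **Final press:** it reached 16.6 N instead of the intended 5 N. With the spring and stop forces added, I estimate about 33 N on the holder, close to the 35 N limit. No failure was reported.

The bottle, beaker and wrench were not approached.

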